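# Check the bench scale with check weights

### The job

Check the blue spring scale: lift the red bolt handle out of its notch and slide the bolt fully out to free the pan, then set all the hexagonal check weights that are there side by side on the pan, inside the black ring, and let go so that the pan settles under them. Then put all the weights away in the black tray, and lock the pan again with the bolt slid fully home and its handle down in the notch. Leave the glue bottle and clear cup where they are.

Things in the scene. Friction and masses are not known exactly. Their poses are not given: they have to be found in the camera images.
- scale: small blue spring scale, fixed. Origin on the table under the centre of its round pan; x points from the bolt side (front) to the back, y to the left seen from the front. Base 130 x 130 mm, 42 mm high; in front an 18 mm high shelf (x -129 to -63, y -85 to +50 mm) carries a barrel bolt: a 10 mm rod along y at x = -105, 40 mm above the table, in two 51 mm high saddles (y = 33 and -70 mm)
- lug (a point): slot (15 mm high) in the steel lug that hangs from the pan at the front, 105 mm before and 68 mm left of the pan's centre. The bolt's tip passes through it when home and locks the pan (about 2.5 mm of play). While the pan is loaded and sunk, the lug keeps the bolt from going home
- notch_home (a point): notch for the handle's arm when the bolt is home: 15 mm wide, in a 6 mm thick guide plate whose top is 48 mm above the table. The point is in the middle of the notch at the level of the rod's axis (x = -121, y = 0, z = 40 mm in the scale's frame). The knob lies 36 mm in front of it
- notch_out (a point): the like notch for the bolt fully out, 40 mm to the scale's -y of notch_home
- bolt (a joint): how far the bolt is slid out, m: 0 home (pan locked), 0.040 fully out, with 1.5 mm of end play at each side, moving towards the scale's -y. Friction about 1 N. It slides only with the handle lifted clear of its notch
- handle (a joint): turn of the bolt's handle about the rod, rad: 0 lying level to the front (-x) in a notch, 1.4 nearly upright (stop). It is clear of the guide plate above about 0.85 rad, and falls back by its own weight when let go. The arm is an 8 mm round bar in a 15 mm wide notch
- knob (a point): centre of the red knob at the end of the bolt's handle, 52 mm from the rod's axis (with the handle down: x = -157 mm in the scale's frame and 40 mm above the table). The knob is a cylinder of 16 mm diameter and 18 mm length, lying along the rod (the scale's y): pinched at its two end faces it can turn between the fingers as the handle swings up over the rod
- pan (a joint): how far the sprung pan is pressed down, m: 0 empty, 0.015 at the stop; about 1 mm per 40 g, after a small preload of 25 g
- pan_center (a point): centre of the pan's upper face, 62 mm above the table when empty. Level steel pan of 160 mm diameter that stays level; a black ring of 130 mm outer diameter is printed on it
- tray: black divided tray, stuck to the table, 134 x 122 x 26 mm (x, y, z); origin at the centre of its underside. Floor 2 to 4 mm thick; a 20 mm high divider, 4 mm thick, runs along its x axis through the middle (y = 0), so that each half is clear for about 114 mm along x and from y = 2 to 48 mm at either side
- weight_a: brass hexagonal check weight, 30 mm across its flats, 38 mm high, 110 g; origin at its centre, z along its length; flats face its +-x and every 60 degrees on. Three or four of the four weights are there, an absent one reads None
- weight_b: dark steel hexagonal check weight, 30 mm across its flats, 42 mm high, 130 g; origin at its centre, z along its length; flats face its +-x and every 60 degrees on. Three or four of the four weights are there, an absent one reads None
- weight_c: brass hexagonal check weight, 30 mm across its flats, 46 mm high, 150 g; origin at its centre, z along its length; flats face its +-x and every 60 degrees on. Three or four of the four weights are there, an absent one reads None
- weight_d: dark steel hexagonal check weight, 30 mm across its flats, 50 mm high, 170 g; origin at its centre, z along its length; flats face its +-x and every 60 degrees on. Three or four of the four weights are there, an absent one reads None
- glue_bottle: bystander: square glue bottle with green cap, 44 x 44 x 62 mm; origin at its underside's centre
- clear_cup: bystander: clear cup upside down, 65 mm diameter, 52 mm high; origin at its underside's centre
There are look-alikes about, which are no part of the job. What is shaped like the weight_a but green is not meant. Leave any orange or pink look-alike of the weight_c alone.

How it is judged:
By the outcome, as a careful person would: the job done as asked, in the order asked, and still so for the second after the job is handed in, with the robot touching nothing.
Of weight_a, weight_b, weight_c, weight_d only 3 to 4 are there at a start; the rules pass over those that are not, and their reading is None.
At some moment in a run one of weight_a, weight_b, weight_c, weight_d may be knocked a few centimetres aside while the robot is not near it.
Once in a run the grip may slacken for a moment while it holds something.
It also fails if it takes over 210 s, if anything falls off the work surface, if the arm or the gripper's body presses on something with over 40 N, if the wrist force passes 120 N, or if a joint passes its speed limit or range.

### The arm

A 7-joint arm with a two-finger parallel gripper is mounted at the origin on a cart in front of the work surface, level with it; the furniture and walls round the work are solid. World frame = base frame: x ahead of the robot, y to its left, z up, the work surface at z = 0. Lengths are in m, angles in rad, forces in N, time in s.
With the tool pointing down it reaches from about 0.425 to 0.875 m from the base axis. Payload 4.7 kg.
Tool frame: the origin (TCP) lies at the very end of the fingers, on their centre line; the grasp point (between the pads) lies 19 mm behind it; z points along the fingers, y is the line along which they close (so a half turn about z gives the same grasp; the last joint's range is limited). The gripper opens to 87 mm and grips with 3 to 60 N. Pads are 19 mm wide; open, the fingers measure 117 mm over their backs; the gripper's body (75 mm by 190 mm) begins 51 mm behind the grasp point.
Start: joints at [1.326, 0.321, -0.07, 1.45, 0.023, 1.371, -0.057], TCP at [0.166, -0.628, 0.223] pointing down, gripper open.
Joint ranges: [-2.86, 2.86], [-0.3, 2.09], [-1.38, 1.24], [0.06, 2.45], [-1.56, 4.7], [0.09, 2.05], [-2.69, 2.69]. Speed limits (rad/s): [2.57, 2.57, 3.14, 3.14, 3.14, 3.14, 3.14].

### API

Orientations are given as a unit quaternion [w, x, y, z].
In Python, from cell import get_obs, get_image, sign_off gives the robot as it stands. The module is installed in compiled form; this text tells all that it offers.
- The arm moves only by the tool play_rows, never from a script. Its argument "steps" is a list of rows, each an object of numbers: "jaw": the closure, from -1 (fully open) to 1 (shut); "x", "y", "z": the shift along the world's x, y, z in cm; "wx", "wy", "wz": the turn, a rotation vector about the world's x, y, z in rad. A call has 1 to 12 rows; each row shifts and turns the commanded pose from where the row before left it; what a row does not reach is not made up. A row lasts 1/10 s, in which the tool goes at most 50 mm and 8.59 degrees, less where a joint would pass 70% of its speed; a pose out of reach is approached as far as the arm can. A call is refused whole if a number of a shift passes 5 or a number of a turn 0.15, either way. A call with a gripper value outside its range is refused whole. The fingers move at their own pace and stop on an object; "force" is the grip in N (left out, the last holds). Time passes only in rows, so rows that do not move let the fingers close. It gives the time, the measured TCP pose, the force, the opening and the grip force at its end, in the units of the state.
- get_obs(): the state, without advancing time (a new reading comes with each control period).
- get_image(name): name is "scene" or "top"; returns a dict with "img" (400x640x3 uint8, red, green, blue), "fx", "fy", "cx", "cy" (pixels), "dist_coeffs" ([k1, k2, p1, p2, k3] as OpenCV has them; the pictures are not rectified), "R" (3x3) and "t" (3): a world point X has camera coordinates R X + t. Camera axes: x right, y down, z forward; pixel columns grow to the right and rows downward; lengths in m; the calibration is good to about 2 mm. A picture is of the moment at which its call begins. There is no depth.
- sign_off(): hands the job in; it is judged then, once.
The state is a dict: "clock": time; "q": joint angles; "joint_vel": joint speeds; "joint_efforts": joint torques, N m; "eef_pos": TCP position; "orientation": TCP orientation; "contact_force": force on the tool from outside, world axes, zero at the start; "torque": the same for the moment, N m; "gripper_width": finger opening in m; "gripper_force": force on a finger pad.
Only numpy, scipy, OpenCV 4.12 (cv2) and the standard library are available. Lean on these libraries where they do the work, as an engineer would, in place of code of your own. Each camera call takes 0.05 s, during which the arm holds its last target. There are 200 camera calls.

## Working session

There is one attempt and no reset: what is moved stays moved. The work goes in short steps, Python scripts to look and compute and a tool call to move; the robot and the scene stay as the last step left them, time stands still between calls to the robot, and variables do not carry over. Pictures are saved under pics/ and viewed, at most 14 in all, crops included, and the job is handed in when it is done.

Besides the shell and the picture viewer there is one more tool, called after "Emit:" by a JSON object that holds its "method" and its "body", one argument or row to a line. play_rows: Moves the arm, as the interface text tells. Its arguments: {"type":"object","properties":{"steps":{"type":"array","items":{"type":"object","properties":{"jaw":{"type":"number"},"x":{"type":"number"},"y":{"type":"number"},"z":{"type":"number"},"wx":{"type":"number"},"wy":{"type":"number"},"wz":{"type":"number"}}}},"force":{"type":"number"}},"required":["steps"]}

```bash
mkdir -p pics; cat > h.py <<'E'
import numpy as np, cv2
from cell import get_obs, get_image, sign_off
def cam(n):
    d=get_image(n); d['K']=np.array([[d['fx'],0,d['cx']],[0,d['fy'],d['cy']],[0,0,1.]]); d['D']=np.array(d['dist_coeffs'],float)
    d['R']=np.array(d['R']); d['t']=np.array(d['t']); return d
def ray(d,uv):
    p=cv2.undistortPoints(np.array(uv,float).reshape(-1,1,2),d['K'],d['D']).reshape(-1,2)
    v=np.c_[p,np.ones(len(p))]@d['R']; return -d['R'].T@d['t'],v
def onz(d,uv,z):
    c,v=ray(d,uv); return c+v*((z-c[2])/v[:,2])[:,None]
def proj(d,X):
    return cv2.projectPoints(np.array(X,float).reshape(-1,1,3),cv2.Rodrigues(d['R'])[0],d['t'],d['K'],d['D'])[0].reshape(-1,2)
def save(d,n,crop=None,s=1):
    im=d['img'][...,::-1]
    if crop: x0,y0,x1,y1=crop; im=im[y0:y1,x0:x1]
    cv2.imwrite('pics/'+n,cv2.resize(im,None,fx=s,fy=s,interpolation=cv2.INTER_CUBIC))
E
python3 - <<'E'
from h import *
for n in('scene','top'):
    d=cam(n); save(d,n+'0.png'); c=-d['R'].T@d['t']; print(n,c.round(3),d['R'].round(2).tolist(),d['fx'])
o=get_obs(); print({k:np.round(v,3) for k,v in o.items()})
E
```

```text
scene [0.015 0.368 0.635] [[-0.46, -0.89, 0.02], [-0.6, 0.29, -0.74], [0.65, -0.35, -0.67]] 422.19206891238485
top [0.412 0.033 1.258] [[0.0, -1.0, -0.0], [-0.99, -0.0, -0.15], [0.15, 0.0, -0.99]] 460.0659482219597
{'clock': np.float64(0.1), 'q': array([ 1.326,  0.322, -0.07 ,  1.452,  0.023,  1.371, -0.057]), 'joint_vel': array([-0.002, -0.   ,  0.   , -0.002, -0.   , -0.   , -0.001]), 'joint_efforts': array([-0.0000e+00, -4.9257e+01, -4.0600e-01, -3.1340e+01, -6.4000e-02,
        3.9000e-02,  0.0000e+00]), 'eef_pos': array([ 0.166, -0.628,  0.222]), 'orientation': array([-0.001,  0.992,  0.129, -0.   ]), 'contact_force': array([-0.056,  0.6  , -0.356]), 'torque': array([ 0.04 ,  0.007, -0.057]), 'gripper_force': np.float64(0.0), 'gripper_width': np.float64(0.087)}
```

View pics/scene0.png

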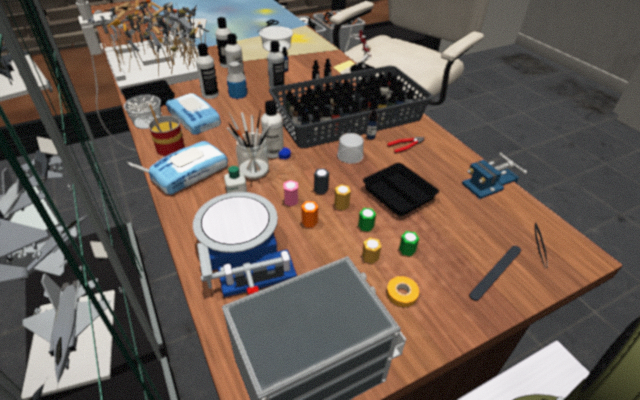

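View pics/top0.png

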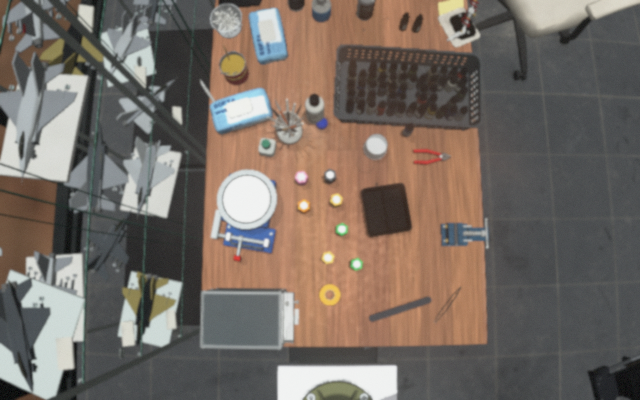

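```bash
python3 - <<'E'
from h import *
d=cam('top'); save(d,'t1.png',(200,130,420,310),3.5)
s=cam('scene'); save(s,'s1.png',(180,130,440,310),3)
P={'pink':(302,177),'steel':(330,176),'orange':(304,206),'brass1':(336,200),'g1':(342,229),'brass2':(328,258),'g2':(356,264),'cup':(376,146),'glue':(267,146)}
for k,p in P.items(): print(k,onz(d,[p],.045)[0].round(3))
print('pan',onz(d,[(247,199)],.062).round(3),'knob',onz(d,[(238,258)],.04).round(3),'tray',onz(d,[(363,188),(406,184),(411,230),(368,236)],.026).round(3))
print('cabinet',onz(d,[(201,291),(284,291),(283,347)],.15).round(3))
# segment weights: sat / dark in table region
hsv=cv2.cvtColor(d['img'],cv2.COLOR_RGB2HSV)
for k,p in P.items(): print(k,hsv[p[1],p[0]],d['img'][p[1],p[0]])
E
```

```text
pink [0.653 0.092 0.045]
steel [0.655 0.017 0.045]
orange [0.574 0.086 0.045]
brass1 [0.59  0.001 0.045]
g1 [ 0.513 -0.015  0.045]
brass2 [0.437 0.023 0.045]
g2 [ 0.421 -0.051  0.045]
cup [ 0.739 -0.109  0.045]
glue [0.739 0.188 0.045]
pan [[0.59  0.236 0.062]] knob [[0.436 0.26  0.04 ]] tray [[ 0.626 -0.073  0.026]
 [ 0.637 -0.191  0.026]
 [ 0.511 -0.201  0.026]
 [ 0.495 -0.085  0.026]]
cabinet [[0.354 0.328 0.15 ]
 [0.356 0.128 0.15 ]
 [0.225 0.13  0.15 ]]
pink [ 30   1 240] [240 240 239]
steel [ 45   2 239] [238 239 237]
orange [ 45   2 241] [240 241 239]
brass1 [ 60   2 242] [240 242 240]
g1 [ 30   1 241] [241 241 240]
brass2 [ 60   1 241] [240 241 240]
g2 [ 45   2 241] [240 241 239]
cup [ 90   2 218] [216 218 218]
glue [ 75  87 123] [ 81 123 102]
```

View pics/t1.png

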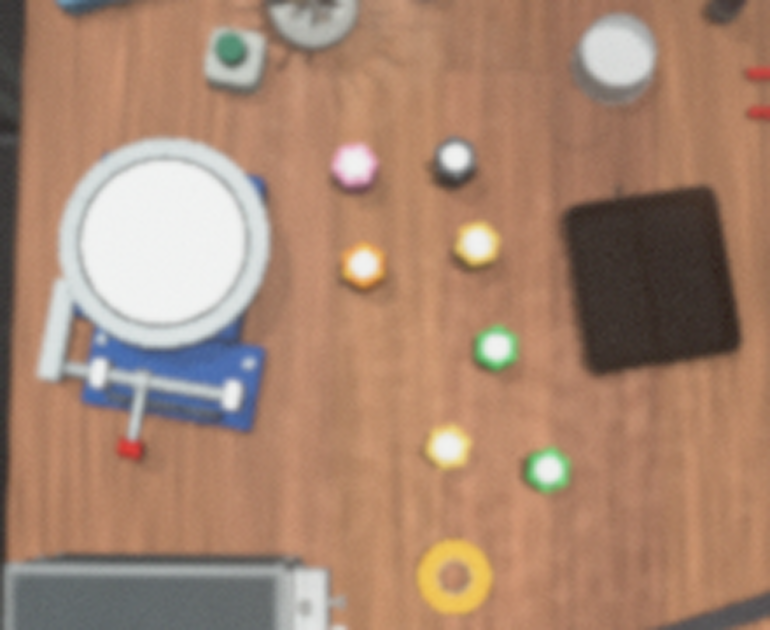

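View pics/s1.png

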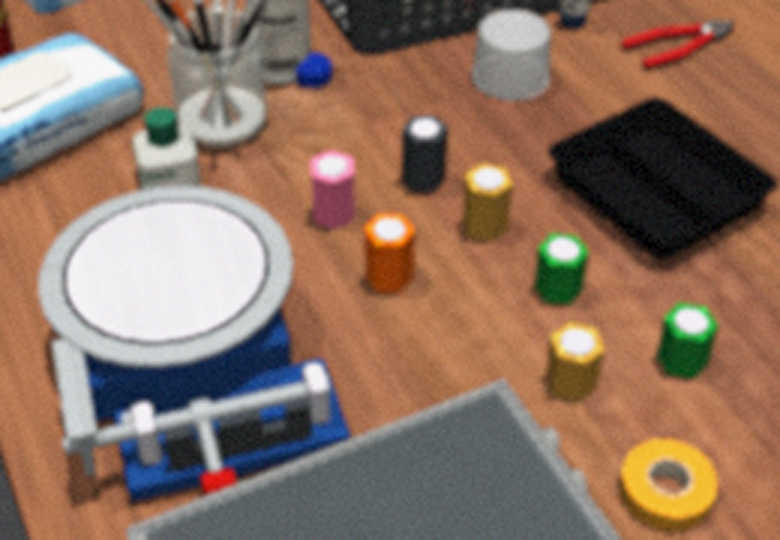

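The red-knobbed bolt is home. The candidates are brass (336,200), brass (328,258) and dark steel (330,176), all hexagonal and in the right colours. The greens (342,229) and (356,264), orange (304,206) and pink (302,177) are look-alikes. So three weights are present, and I'll measure those next.

```bash
cat >> h.py <<'E'
def tri(d,a,s,b):
    c1,v1=ray(d,[a]);c2,v2=ray(s,[b]);A=np.c_[v1[0],-v2[0]];k=np.linalg.lstsq(A,c2-c1,rcond=None)[0]
    p,q=c1+k[0]*v1[0],c2+k[1]*v2[0]; return (p+q)/2,np.linalg.norm(p-q)
def blobs(m,lo=4,hi=1e5):
    n,l,st,ce=cv2.connectedComponentsWithStats(m.astype(np.uint8)); return [(ce[i],st[i]) for i in range(1,n) if lo<=st[i,4]<=hi],l
def whites(d):
    h=cv2.cvtColor(d['img'],cv2.COLOR_RGB2HSV); return blobs((h[...,1]<45)&(h[...,2]>185),12,200)[0]
def near(bl,uv,r=14):
    c=[b[0] for b in bl if np.linalg.norm(b[0]-uv)<r]; return min(c,key=lambda q:np.linalg.norm(q-uv)) if c else None
def weights(d,s):
    """list of (xyz of top centre, gap, hue-ish colour of ring in scene, uv top, uv scene)"""
    out=[];wt,ws=whites(d),whites(s)
    for c,st in wt:
        X=onz(d,[c],.045)[0]
        if not(.35<X[0]<.8 and -.25<X[1]<.33): continue
        best=None
        for z in (.038,.046,.09):
            X=onz(d,[c],z)[0]; q=near(ws,proj(s,[X])[0],9)
            if q is None: continue
            p,g=tri(d,c,s,q)
            if best is None or g<best[1]: best=(p,g,q)
        if best is None or best[1]>.006: continue
        p,g,q=best; x,y=np.round(proj(s,[p-[0,0,.02]])[0]).astype(int)
        out.append((p,g,np.median(s['img'][y-1:y+5,x-3:x+4].reshape(-1,3),0),c,q))
    return out
def yaw(d,X):
    """hex yaw mod 60deg from outline, far half, projected on the top plane"""
    u,v=np.round(proj(d,[X])[0]).astype(int); r=22
    im=cv2.resize(d['img'][v-r:v+r+1,u-r:u+r+1],None,fx=8,fy=8,interpolation=cv2.INTER_CUBIC)
    lab=cv2.cvtColor(im,cv2.COLOR_RGB2LAB).astype(float)
    cam=-d['R'].T@d['t']; a0=np.arctan2(*(X-cam)[1::-1]); P=[]
    for a in a0+np.linspace(-1.5,1.5,61):
        rr=np.linspace(.0105,.022,47); W=X+np.c_[rr*np.cos(a),rr*np.sin(a),0*rr]
        uv=(proj(d,W)-[u-r,v-r]+.5)*8-.5
        L=np.stack([cv2.remap(lab[...,k].astype(np.float32),uv[:,:1].astype(np.float32),uv[:,1:].astype(np.float32),1) for k in range(3)],-1)[:,0]
        g=np.linalg.norm(L[6:]-L[:-6],axis=1); g=g*(rr[3:-3]>.013); i=g.argmax(); P.append((a,rr[3+i]))
    a,q=np.array(P).T; A=np.c_[np.ones_like(a),np.cos(a-a0),np.sin(a-a0),np.cos(6*a),np.sin(6*a)]
    k=np.linalg.lstsq(A,q,rcond=None)[0]
    return np.degrees(np.arctan2(-k[4],-k[3])/6),np.hypot(k[3],k[4])*1e3,k[0]*1e3
E
python3 - <<'E'
from h import *
d,s=cam('top'),cam('scene')
for w in weights(d,s):
    print(w[0].round(4),round(w[1],4),w[2],w[3].round(),w[4].round(),'yaw',np.round(yaw(d,w[0]),1),np.round(yaw(s,w[0]),1))
def red(d):
    h=cv2.cvtColor(d['img'],cv2.COLOR_RGB2HSV); return (((h[...,0]<6)|(h[...,0]>174))&(h[...,1]>170)&(h[...,2]>120))
for c in (d,s): print([ (b[0].round(1),b[1][4]) for b in blobs(red(c),8)[0]])
print('cab',tri(d,(284,291),s,(347.7,257.7)),tri(d,(201,291),s,(223,305)))
# pan: bright region
h=cv2.cvtColor(d['img'],cv2.COLOR_RGB2HSV); m=((h[...,1]<40)&(h[...,2]>140)).astype(np.uint8); m[:165]=0;m[231:]=0;m[:,:210]=0;m[:,285:]=0
cn=max(cv2.findContours(m,0,1)[0],key=cv2.contourArea); e=cv2.fitEllipse(cn); print('pan',e,onz(d,[e[0]],.062).round(4))
# tray
m=(d['img'].max(2)<60).astype(np.uint8); m[:175]=0;m[245:]=0;m[:,:350]=0;m[:,420:]=0
cn=max(cv2.findContours(m,0,1)[0],key=cv2.contourArea); P=onz(d,cn.reshape(-1,2),.024)[:,:2].astype(np.float32); print('tray',cv2.minAreaRect(P*1000))
E
```

```text
[0.659  0.0176 0.0496] 0.0006 [33. 35. 36.] [330. 174.] [321. 172.] yaw [-22.6   0.   13. ] [18.   0.3 14.2]
[0.6546 0.095  0.0454] 0.0002 [133.  62.  82.] [301. 176.] [290. 185.] yaw [-1.6  0.4 15.9] [ 6.6  0.5 17.7]
[0.5925 0.0008 0.046 ] 0.0006 [109.5  79.   31. ] [336. 199.] [342. 189.] yaw [18.9  0.6 15.4] [11.5  0.5 16.3]
[0.5763 0.0878 0.046 ] 0.0001 [142.  59.   9.] [303. 205.] [309. 206.] yaw [27.6  0.8 15.6] [-13.3   0.6  17.2]
[ 0.5135 -0.0135  0.0387] 0.0001 [17.  76.5 30.5] [342. 229.] [368. 212.] yaw [-29.9   1.   14.9] [27.   1.1 16. ]
[0.459  0.2599 0.0458] 0.0001 [191.   81.   94.5] [238. 249.] [250. 278.] yaw [-8.5  0.8 14.1] [ 5.   0.8 16.6]
[0.439  0.0234 0.0376] 0.0006 [111.   79.   31.5] [328. 257.] [372. 244.] yaw [13.9  1.2 15.3] [12.3  1.4 15.8]
[ 0.421  -0.0518  0.0383] 0.0003 [17.  77.5 29.5] [356. 264.] [410. 237.] yaw [23.8  0.4 15.8] [21.7  1.1 15.9]
[(array([236.6, 257.9]), np.int32(19))]
[(array([399.4, 140.9]), np.int32(87)), (array([405.6, 146.8]), np.int32(87)), (array([252. , 289.6]), np.int32(57))]
cab (array([0.35655861, 0.13026211, 0.14113773]), np.float64(0.0033795726425097997)) (array([0.35367153, 0.32687997, 0.15234874]), np.float64(0.001449851406118858))
pan ((244.4984893798828, 200.69532775878906), (56.560882568359375, 69.58972930908203), 48.36741638183594) [[0.5857 0.2428 0.062 ]]
tray ((567.6383056640625, -135.33334350585938), (124.40074920654297, 112.30900573730469), 8.841958045959473)
```

```bash
python3 - <<'E'
from h import *
d,s=cam('top'),cam('scene')
print('knob',tri(d,(236.6,257.9),s,(252,289.6)),onz(d,[(236.6,257.9)],.045))
for c,z,box in ((d,.062,(215,165,285,235)),(s,.062,(185,185,290,285))):
    h=cv2.cvtColor(c['img'],cv2.COLOR_RGB2HSV); m=((h[...,1]<30)&(h[...,2]>215)).astype(np.uint8)
    M=np.zeros_like(m); x0,y0,x1,y1=box; M[y0:y1,x0:x1]=m[y0:y1,x0:x1]; M=cv2.morphologyEx(M,2,np.ones((3,3)))
    cn=max(cv2.findContours(M,0,1)[0],key=cv2.contourArea); P=onz(c,cn.reshape(-1,2),z)[:,:2]; (x,y),r=cv2.minEnclosingCircle((P*1000).astype(np.float32)); e=cv2.fitEllipse((P*1000).astype(np.float32)); print('pan',x,y,r,e)
# saddle/rod: bright pixels near bolt
h=cv2.cvtColor(d['img'],cv2.COLOR_RGB2HSV); bl,_=blobs((h[...,1]<45)&(h[...,2]>195),3)
for b in bl:
    X=onz(d,[b[0]],.045)[0]
    if .4<X[0]<.52 and .15<X[1]<.36: print(b[0].round(1),b[1],X.round(4))
E
```

```text
knob (array([0.43613486, 0.26374138, 0.04420734]), np.float64(0.0009130133986482362)) [[0.43590826 0.26317857 0.045     ]]
pan 591.7852783203125 238.57835388183594 61.68267059326172 ((591.7943115234375, 238.51011657714844), (120.650146484375, 121.10853576660156), 105.54512786865234)
pan 591.3392333984375 238.43629455566406 61.32535934448242 ((591.3059692382812, 238.53823852539062), (119.07640075683594, 121.18795776367188), 162.59263610839844)
[228.3 226.3] [228 226   2   2   3] [0.5192 0.2874 0.045 ]
[227.3 235.9] [225 232   5   9  31] [0.4939 0.2895 0.045 ]
[270.5 233.5] [270 233   2   2   4] [0.5006 0.1744 0.045 ]
[237.7 237.7] [233 237   9   3  15] [0.4892 0.2616 0.045 ]
[248.5 239.5] [244 239  10   2  12] [0.4845 0.2326 0.045 ]
[264.1 242. ] [255 239  14   8  44] [0.478  0.1909 0.045 ]
```

Emit:
{"method": "play_rows", "body": {
  "steps": [
    {"x": 4.1, "y": 2.5},
    {"x": 4.1, "y": 2.5},
    {"x": 4.1, "y": 2.5},
    {"x": 4.1, "y": 2.5},
    {"x": 4.1, "y": 2.5},
    {"x": 4, "y": 2.6},
    {"x": 4, "y": 2.7},
    {"x": 1.2, "y": 4.4, "wz": -0.05},
    {"x": 1.2, "y": 4.4, "wz": -0.05},
    {"x": 1.2, "y": 4.4, "wz": -0.05},
    {"x": 1.2, "y": 4.4, "wz": -0.05},
    {"x": 1.2, "y": 4.4, "wz": -0.05}
  ],
  "force": 15
}}

```text
validation failed for argument at $.st...
```

Emit:
{"method": "play_rows", "body": {
  "steps": [
    {"x": 1.2, "y": 4.4, "wz": -0.05, "jaw": 0.1},
    {"x": 1.2, "y": 4.4, "wz": -0.05},
    {"x": 1.2, "y": 4.4, "wz": -0.05},
    {"x": -1.2, "y": 4.4},
    {"x": -1.2, "y": 4.4},
    {"x": -1.2, "y": 4.4},
    {"x": -1.2, "y": 4.4},
    {"x": -1.2, "y": 4.4},
    {"x": -1.2, "y": 4.4},
    {"x": -1.2, "y": 4.4},
    {},
    {}
  ]
}}

```text
validation failed for argument at $.st...
```

Emit:
{"method": "play_rows", "body": {
  "steps": [
    {"jaw": -1.0, "x": 4.1, "y": 2.5, "z": 0.0, "wx": 0.0, "wy": 0.0, "wz": 0.0}
  ],
  "force": 15
}}

```text
clock: 0.5
eef_pos: [0.1989, -0.6072, 0.2221]
orientation: [0.001, 0.992, 0.123, -0.003]
contact_force: [-0.4, -1.4, 0.1]
gripper_width: 0.0869
gripper_force: 0.0
```

Emit:
{"method": "play_rows", "body": {
  "steps": [
    {"jaw": -1, "x": 4.1, "y": 2.5, "z": 0, "wx": 0, "wy": 0, "wz": 0},
    {"jaw": -1, "x": 4.1, "y": 2.5, "z": 0, "wx": 0, "wy": 0, "wz": 0},
    {"jaw": -1, "x": 4.1, "y": 2.5, "z": 0, "wx": 0, "wy": 0, "wz": 0},
    {"jaw": -1, "x": 4.1, "y": 2.5, "z": 0, "wx": 0, "wy": 0, "wz": 0},
    {"jaw": -1, "x": 4, "y": 2.6, "z": 0, "wx": 0, "wy": 0, "wz": 0},
    {"jaw": -1, "x": 4, "y": 2.7, "z": 0, "wx": 0, "wy": 0, "wz": 0},
    {"jaw": -1, "x": 1.2, "y": 4.4, "z": 0, "wx": 0, "wy": 0, "wz": -0.05},
    {"jaw": -1, "x": 1.2, "y": 4.4, "z": 0, "wx": 0, "wy": 0, "wz": -0.05},
    {"jaw": -1, "x": 1.2, "y": 4.4, "z": 0, "wx": 0, "wy": 0, "wz": -0.05},
    {"jaw": -1, "x": 1.2, "y": 4.4, "z": 0, "wx": 0, "wy": 0, "wz": -0.05},
    {"jaw": -1, "x": 1.2, "y": 4.4, "z": 0, "wx": 0, "wy": 0, "wz": -0.05},
    {"jaw": -1, "x": 1.2, "y": 4.4, "z": 0, "wx": 0, "wy": 0, "wz": -0.05}
  ]
}}

```text
clock: 1.7
eef_pos: [0.5236, -0.1846, 0.2229]
orientation: [0.0, 1.0, -0.022, 0.0]
contact_force: [0.4, -0.2, 0.6]
gripper_width: 0.0869
gripper_force: 0.0
```

Emit:
{"method": "play_rows", "body": {
  "steps": [
    {"jaw": 0.1, "x": 1.2, "y": 4.4, "z": 0, "wx": 0, "wy": 0, "wz": -0.05},
    {"jaw": 0.1, "x": 0, "y": 4.4, "z": 0, "wx": 0, "wy": 0, "wz": -0.05},
    {"jaw": 0.1, "x": -1.2, "y": 4.4, "z": 0, "wx": 0, "wy": 0, "wz": 0},
    {"jaw": 0.1, "x": -1.2, "y": 4.4, "z": 0, "wx": 0, "wy": 0, "wz": 0},
    {"jaw": 0.1, "x": -1.2, "y": 4.4, "z": 0, "wx": 0, "wy": 0, "wz": 0},
    {"jaw": 0.1, "x": -1.2, "y": 4.4, "z": 0, "wx": 0, "wy": 0, "wz": 0},
    {"jaw": 0.1, "x": -1.2, "y": 4.4, "z": 0, "wx": 0, "wy": 0, "wz": 0},
    {"jaw": 0.1, "x": -1.2, "y": 4.4, "z": 0, "wx": 0, "wy": 0, "wz": 0},
    {"jaw": 0.1, "x": -1.2, "y": 4.4, "z": 0, "wx": 0, "wy": 0, "wz": 0},
    {"jaw": 0.1, "x": -1.2, "y": 4.4, "z": 0, "wx": 0, "wy": 0, "wz": 0},
    {"jaw": 0.1, "x": 0, "y": 0, "z": 0, "wx": 0, "wy": 0, "wz": 0},
    {"jaw": 0.1, "x": 0, "y": 0, "z": 0, "wx": 0, "wy": 0, "wz": 0}
  ]
}}

```text
clock: 2.9
eef_pos: [0.4388, 0.2546, 0.2227]
orientation: [0.0, 0.998, -0.069, 0.0]
contact_force: [-0.6, -0.9, 0.1]
gripper_width: 0.0393
gripper_force: 0.0
```

Emit:
{"method": "play_rows", "body": {
  "steps": [
    {"jaw": 0.1, "x": -0.3, "y": 0.9, "z": -3, "wx": 0, "wy": 0, "wz": -0.02},
    {"jaw": 0.1, "x": 0, "y": 0, "z": -4, "wx": 0, "wy": 0, "wz": 0},
    {"jaw": 0.1, "x": 0, "y": 0, "z": -4, "wx": 0, "wy": 0, "wz": 0},
    {"jaw": 0.1, "x": 0, "y": 0, "z": -3, "wx": 0, "wy": 0, "wz": 0},
    {"jaw": 0.1, "x": 0, "y": 0, "z": 0, "wx": 0, "wy": 0, "wz": 0},
    {"jaw": 0.1, "x": 0, "y": 0, "z": 0, "wx": 0, "wy": 0, "wz": 0}
  ]
}}

```text
clock: 3.5
eef_pos: [0.437, 0.2616, 0.083]
orientation: [0.0, 0.997, -0.082, -0.0]
contact_force: [0.9, 0.1, 0.7]
gripper_width: 0.0391
gripper_force: 0.0
```

```bash
python3 - <<'E'
from h import *
d,s=cam('top'),cam('scene')
a=d['img'][220:280,200:280];b=s['img'][250:310,210:290]
im=np.hstack([cv2.resize(x,None,fx=5,fy=5,interpolation=2) for x in(a,b)])[...,::-1]; cv2.imwrite('pics/k1.png',im); print(get_obs()['eef_pos'].round(4))
E
```

```text
[0.4381 0.2628 0.0846]
```

View pics/k1.png

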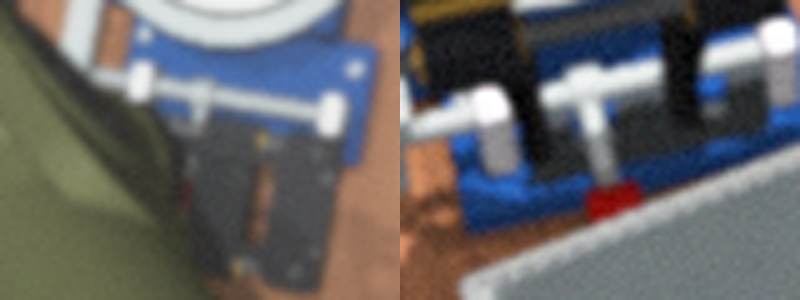

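The fingers straddle the knob in both views: tips at about (540,170) and (685,120) in the scene crop, with the knob centred below at (612,203). Next I descend and pinch.

Emit:
{"method": "play_rows", "body": {
  "steps": [
    {"jaw": 0.1, "x": -0.1, "y": 0.1, "z": -3.3, "wx": 0, "wy": 0, "wz": 0},
    {"jaw": 0.1, "x": 0, "y": 0, "z": -3, "wx": 0, "wy": 0, "wz": 0},
    {"jaw": 0.1, "x": 0, "y": 0, "z": 0, "wx": 0, "wy": 0, "wz": 0},
    {"jaw": 1, "x": 0, "y": 0, "z": 0, "wx": 0, "wy": 0, "wz": 0},
    {"jaw": 1, "x": 0, "y": 0, "z": 0, "wx": 0, "wy": 0, "wz": 0},
    {"jaw": 1, "x": 0, "y": 0, "z": 0, "wx": 0, "wy": 0, "wz": 0},
    {"jaw": 1, "x": 0, "y": 0, "z": 0, "wx": 0, "wy": 0, "wz": 0},
    {"jaw": 1, "x": 0, "y": 0, "z": 0, "wx": 0, "wy": 0, "wz": 0}
  ]
}}

```text
clock: 4.4
eef_pos: [0.4365, 0.2642, 0.0208]
orientation: [-0.0, 0.997, -0.081, 0.001]
contact_force: [0.9, 0.4, 4.5]
gripper_width: 0.0178
gripper_force: 15.0
```

Emit:
{"method": "play_rows", "body": {
  "steps": [
    {"jaw": 1, "x": 0.1, "y": 0, "z": 1.03, "wx": 0, "wy": 0, "wz": 0},
    {"jaw": 1, "x": 0.31, "y": -0.05, "z": 1.0, "wx": 0, "wy": 0, "wz": 0},
    {"jaw": 1, "x": 0.49, "y": -0.08, "z": 0.92, "wx": 0, "wy": 0, "wz": 0},
    {"jaw": 1, "x": 0.66, "y": -0.11, "z": 0.79, "wx": 0, "wy": 0, "wz": 0},
    {"jaw": 1, "x": 0.8, "y": -0.13, "z": 0.65, "wx": 0, "wy": 0, "wz": 0},
    {"jaw": 1, "x": 0.68, "y": -0.11, "z": 0.37, "wx": 0, "wy": 0, "wz": 0},
    {"jaw": 1, "x": 0, "y": 0, "z": 0, "wx": 0, "wy": 0, "wz": 0},
    {"jaw": 1, "x": 0, "y": 0, "z": 0, "wx": 0, "wy": 0, "wz": 0}
  ]
}}

```text
clock: 5.2
eef_pos: [0.4671, 0.2595, 0.0685]
orientation: [-0.001, 0.997, -0.081, 0.001]
contact_force: [-3.8, 0.3, 6.9]
gripper_width: 0.0179
gripper_force: 15.0
```

Emit:
{"method": "play_rows", "body": {
  "steps": [
    {"jaw": 1, "x": -0.16, "y": -1.0, "z": 0, "wx": 0, "wy": 0, "wz": 0},
    {"jaw": 1, "x": -0.16, "y": -1.0, "z": 0, "wx": 0, "wy": 0, "wz": 0},
    {"jaw": 1, "x": -0.16, "y": -1.0, "z": 0, "wx": 0, "wy": 0, "wz": 0},
    {"jaw": 1, "x": -0.16, "y": -1.0, "z": 0, "wx": 0, "wy": 0, "wz": 0},
    {"jaw": 1, "x": 0, "y": 0, "z": 0, "wx": 0, "wy": 0, "wz": 0},
    {"jaw": 1, "x": 0, "y": 0, "z": 0, "wx": 0, "wy": 0, "wz": 0}
  ]
}}

```text
clock: 5.8
eef_pos: [0.4603, 0.2189, 0.0684]
orientation: [-0.0, 0.997, -0.081, 0.001]
contact_force: [-3.1, 0.7, 8.1]
gripper_width: 0.0179
gripper_force: 15.0
```

Moved about 41 mm with no side load. Now I reverse the arc, letting the handle down into notch_out.

Emit:
{"method": "play_rows", "body": {
  "steps": [
    {"jaw": 1, "x": -0.68, "y": 0.11, "z": -0.37, "wx": 0, "wy": 0, "wz": 0},
    {"jaw": 1, "x": -0.8, "y": 0.13, "z": -0.65, "wx": 0, "wy": 0, "wz": 0},
    {"jaw": 1, "x": -0.66, "y": 0.11, "z": -0.79, "wx": 0, "wy": 0, "wz": 0},
    {"jaw": 1, "x": -0.49, "y": 0.08, "z": -0.92, "wx": 0, "wy": 0, "wz": 0},
    {"jaw": 1, "x": -0.31, "y": 0.05, "z": -1.0, "wx": 0, "wy": 0, "wz": 0},
    {"jaw": 1, "x": -0.1, "y": 0, "z": -1.0, "wx": 0, "wy": 0, "wz": 0},
    {"jaw": 1, "x": 0, "y": 0, "z": 0, "wx": 0, "wy": 0, "wz": 0},
    {"jaw": 1, "x": 0, "y": 0, "z": 0, "wx": 0, "wy": 0, "wz": 0}
  ]
}}

```text
clock: 6.6
eef_pos: [0.4294, 0.2239, 0.0195]
orientation: [-0.0, 0.997, -0.081, 0.0]
contact_force: [4.4, 0.5, 2.7]
gripper_width: 0.0178
gripper_force: 15.0
```

Emit:
{"method": "play_rows", "body": {
  "steps": [
    {"jaw": 0, "x": 0, "y": 0, "z": 0, "wx": 0, "wy": 0, "wz": 0},
    {"jaw": 0, "x": 0, "y": 0, "z": 0, "wx": 0, "wy": 0, "wz": 0},
    {"jaw": 0, "x": 0, "y": 0, "z": 4, "wx": 0, "wy": 0, "wz": 0},
    {"jaw": 0, "x": 0, "y": 0, "z": 4, "wx": 0, "wy": 0, "wz": 0},
    {"jaw": 0, "x": 0, "y": 0, "z": 4, "wx": 0, "wy": 0, "wz": 0},
    {"jaw": 0, "x": 0, "y": 0, "z": 4, "wx": 0, "wy": 0, "wz": 0},
    {"jaw": 0, "x": 0, "y": 0, "z": 0, "wx": 0, "wy": 0, "wz": 0}
  ]
}}

```text
clock: 7.3
eef_pos: [0.4307, 0.2249, 0.1842]
orientation: [-0.001, 0.997, -0.081, 0.003]
contact_force: [0.6, -0.7, -0.1]
gripper_width: 0.0432
gripper_force: 0.0
```

```bash
python3 - <<'E'
from h import *
d,s=cam('top'),cam('scene')
for w in weights(d,s): print(w[0].round(4),round(w[1],4),w[2],w[3].round())
a=d['img'][150:280,200:390];cv2.imwrite('pics/a2.png',cv2.resize(a,None,fx=4,fy=4,interpolation=2)[...,::-1]); print(get_obs()['eef_pos'].round(4))
E
```

```text
[0.5919 0.0009 0.0465] 0.0012 [128.5  94.5  37. ] [336. 199.]
[0.5762 0.0877 0.0459] 0.0004 [162.  67.   8.] [303. 205.]
[ 0.5138 -0.0134  0.0383] 0.0001 [19.  88.5 33. ] [341. 229.]
[0.4389 0.0234 0.0378] 0.0006 [132.   97.   39.5] [328. 257.]
[ 0.4211 -0.0518  0.0384] 0.0002 [20.  88.  34.5] [356. 264.]
[0.4283 0.2232 0.1797]
```

View pics/a2.png

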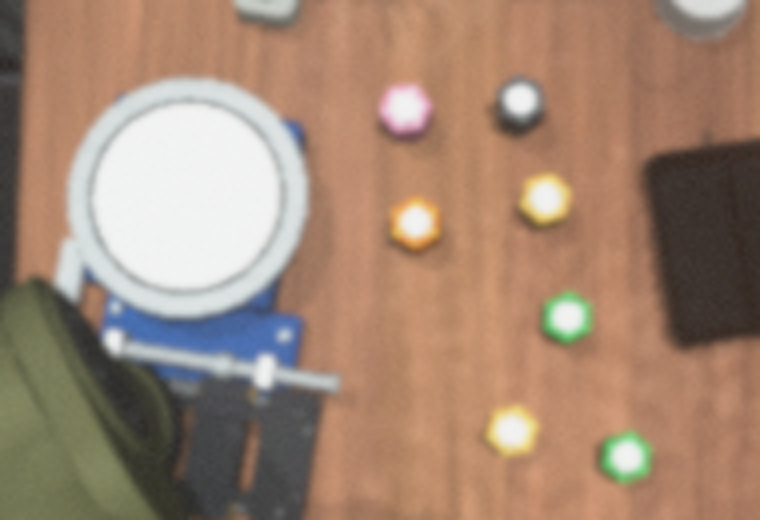

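Bolt is out: the rod tip at (340,383) in the crop is past the saddle and the lug is free. First weight is brass a at top-view pixel (328,257), 38 mm high. It was confirmed brass in the crop at (512,430), and green is its neighbour.

Emit:
{"method": "play_rows", "body": {
  "steps": [
    {"jaw": -0.3, "x": 0.2, "y": -4, "z": 0, "wx": 0, "wy": 0, "wz": -0.03},
    {"jaw": -0.3, "x": 0.2, "y": -4, "z": 0, "wx": 0, "wy": 0, "wz": -0.03},
    {"jaw": -0.3, "x": 0.2, "y": -4, "z": -2, "wx": 0, "wy": 0, "wz": -0.03},
    {"jaw": -0.3, "x": 0.2, "y": -4, "z": -3, "wx": 0, "wy": 0, "wz": -0.03},
    {"jaw": -0.3, "x": 0.1, "y": -4, "z": -3, "wx": 0, "wy": 0, "wz": -0.02},
    {"jaw": -0.3, "x": 0, "y": 0, "z": 0, "wx": 0, "wy": 0, "wz": 0},
    {"jaw": -0.3, "x": 0, "y": 0, "z": 0, "wx": 0, "wy": 0, "wz": 0}
  ]
}}

```text
clock: 8.1
eef_pos: [0.4353, 0.0231, 0.0974]
orientation: [-0.0, 0.989, -0.151, -0.003]
contact_force: [-0.1, 0.7, 0.2]
gripper_width: 0.0569
gripper_force: 0.0
```

```bash
cat >> h.py <<'E'
def pose():
    E=[get_obs() for _ in range(3)]; o=E[-1]; p=np.mean([e['eef_pos'] for e in E],0); w,x,y,z=o['orientation']
    ty=np.array([2*(x*y-w*z),1-2*(x*x+z*z)]); return p.round(4),round(np.degrees(np.arctan2(ty[1],ty[0]))%180,1),'q7',round(o['q'][6],2)
E
python3 - <<'E'
from h import *
print(pose()); d,s=cam('top'),cam('scene')
for w in weights(d,s): print(w[0].round(4),round(w[1],4),w[2],w[3].round())
E
```

```text
(array([0.4353, 0.0231, 0.0974]), np.float64(72.6), 'q7', np.float64(-1.98))
[0.6596 0.0186 0.0487] 0.0019 [35. 37. 39.] [330. 174.]
[0.6545 0.095  0.0453] 0.0007 [145.  68.  90.] [301. 176.]
[0.5765 0.0874 0.0455] 0.0004 [153.   63.    7.5] [304. 205.]
```

Emit:
{"method": "play_rows", "body": {
  "steps": [
    {"jaw": -0.3, "x": 0.3, "y": 0, "z": -3, "wx": 0, "wy": 0, "wz": 0},
    {"jaw": -0.3, "x": 0, "y": 0, "z": -3, "wx": 0, "wy": 0, "wz": 0},
    {"jaw": -0.3, "x": 0, "y": 0, "z": -2.6, "wx": 0, "wy": 0, "wz": 0},
    {"jaw": -0.3, "x": 0, "y": 0, "z": 0, "wx": 0, "wy": 0, "wz": 0},
    {"jaw": 1, "x": 0, "y": 0, "z": 0, "wx": 0, "wy": 0, "wz": 0},
    {"jaw": 1, "x": 0, "y": 0, "z": 0, "wx": 0, "wy": 0, "wz": 0},
    {"jaw": 1, "x": 0, "y": 0, "z": 0, "wx": 0, "wy": 0, "wz": 0},
    {"jaw": 1, "x": 0, "y": 0, "z": 0, "wx": 0, "wy": 0, "wz": 0},
    {"jaw": 1, "x": 0, "y": 0, "z": 0, "wx": 0, "wy": 0, "wz": 0}
  ],
  "force": 25
}}

```text
clock: 9.1
eef_pos: [0.4418, 0.0236, 0.0149]
orientation: [0.0, 0.989, -0.15, 0.001]
contact_force: [-0.6, 0.6, 4.8]
gripper_width: 0.0298
gripper_force: 25.0
```

Emit:
{"method": "play_rows", "body": {
  "steps": [
    {"jaw": 1, "x": 0, "y": 0, "z": 4, "wx": 0, "wy": 0, "wz": 0},
    {"jaw": 1, "x": 0, "y": 0, "z": 4, "wx": 0, "wy": 0, "wz": 0},
    {"jaw": 1, "x": 0, "y": 0, "z": 4, "wx": 0, "wy": 0, "wz": 0},
    {"jaw": 1, "x": 3.2, "y": 3.5, "z": 0, "wx": 0, "wy": 0, "wz": 0.03},
    {"jaw": 1, "x": 3.2, "y": 3.5, "z": 0, "wx": 0, "wy": 0, "wz": 0.03},
    {"jaw": 1, "x": 3.2, "y": 3.5, "z": 0, "wx": 0, "wy": 0, "wz": 0.03},
    {"jaw": 1, "x": 3.2, "y": 3.5, "z": 0, "wx": 0, "wy": 0, "wz": 0.03},
    {"jaw": 1, "x": 3.2, "y": 3.5, "z": 0, "wx": 0, "wy": 0, "wz": 0.02},
    {"jaw": 1, "x": 3.2, "y": 3.5, "z": 0, "wx": 0, "wy": 0, "wz": 0},
    {"jaw": 1, "x": 0, "y": 0, "z": 0, "wx": 0, "wy": 0, "wz": 0},
    {"jaw": 1, "x": 0, "y": 0, "z": 0, "wx": 0, "wy": 0, "wz": 0}
  ]
}}

```text
clock: 10.2
eef_pos: [0.6322, 0.2346, 0.1323]
orientation: [0.0, 0.997, -0.08, -0.002]
contact_force: [-0.2, 0.1, -0.9]
gripper_width: 0.0296
gripper_force: 25.0
```

```bash
python3 - <<'E'
from h import *
print(pose(),get_obs()['gripper_width']); d,s=cam('top'),cam('scene')
for w in weights(d,s): print(w[0].round(4),round(w[1],4),w[2],w[3].round())
E
```

```text
(array([0.6322, 0.2346, 0.1323]), np.float64(80.9), 'q7', np.float64(-2.34)) 0.02963293825366856
[0.6585 0.0179 0.0504] 0.0004 [38. 40. 42.] [330. 174.]
[0.6546 0.0949 0.0452] 0.0005 [151.   72.   93.5] [301. 176.]
[0.5922 0.0009 0.0463] 0.0009 [125.   91.   37.5] [336. 199.]
[0.5765 0.0875 0.0457] 0.0002 [160.  67.  10.] [304. 205.]
[ 0.514  -0.0136  0.038 ] 0.0 [18.5 86.  32. ] [342. 229.]
[0.4921 0.2808 0.0465] 0.0016 [ 78.   91.  117.5] [230. 236.]
[ 0.4213 -0.052   0.0381] 0.0002 [20.5 85.5 34. ] [356. 264.]
```

Emit:
{"method": "play_rows", "body": {
  "steps": [
    {"jaw": 1, "x": 0, "y": -0.2, "z": -3, "wx": 0, "wy": 0, "wz": 0},
    {"jaw": 1, "x": 0, "y": 0, "z": -2, "wx": 0, "wy": 0, "wz": 0},
    {"jaw": 1, "x": 0, "y": 0, "z": -0.8, "wx": 0, "wy": 0, "wz": 0},
    {"jaw": 1, "x": 0, "y": 0, "z": 0, "wx": 0, "wy": 0, "wz": 0},
    {"jaw": 1, "x": 0, "y": 0, "z": 0, "wx": 0, "wy": 0, "wz": 0}
  ]
}}

```text
clock: 10.8
eef_pos: [0.6335, 0.2312, 0.0774]
orientation: [-0.0, 0.997, -0.081, 0.001]
contact_force: [-1.0, 0.4, 0.1]
gripper_width: 0.0295
gripper_force: 25.0
```

Emit:
{"method": "play_rows", "body": {
  "steps": [
    {"jaw": 1, "x": 0, "y": 0, "z": -0.2, "wx": 0, "wy": 0, "wz": 0},
    {"jaw": 1, "x": 0, "y": 0, "z": -0.2, "wx": 0, "wy": 0, "wz": 0},
    {"jaw": 1, "x": 0, "y": 0, "z": 0, "wx": 0, "wy": 0, "wz": 0},
    {"jaw": 1, "x": 0, "y": 0, "z": 0, "wx": 0, "wy": 0, "wz": 0}
  ]
}}

```text
clock: 11.2
eef_pos: [0.6337, 0.2319, 0.0726]
orientation: [-0.0, 0.997, -0.081, 0.001]
contact_force: [1.2, 0.3, 0.7]
gripper_width: 0.0295
gripper_force: 25.0
```

```bash
python3 - <<'E'
from h import *
print(pose(),get_obs()['contact_force']); s=cam('scene'); save(s,'p1.png',(180,150,360,310),4)
E
```

```text
(array([0.6337, 0.2319, 0.0726]), np.float64(80.8), 'q7', np.float64(-2.36)) [1.19600479 0.26464742 0.65642044]
```

View pics/p1.png

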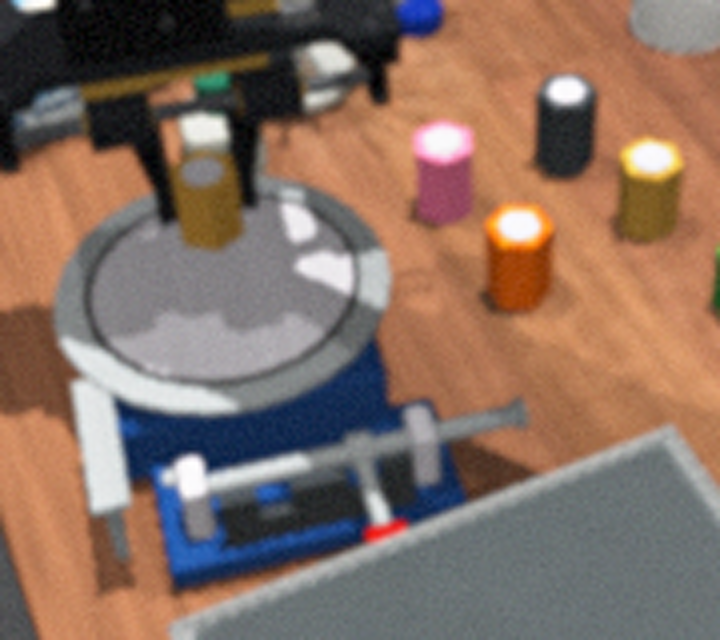

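Weight a hangs just over the pan at (208,210), well inside the ring. The bolt handle is down in the out notch at (385,530). Lower slightly, release, and go to brass c.

Emit:
{"method": "play_rows", "body": {
  "steps": [
    {"jaw": 1, "x": 0, "y": 0, "z": -0.2, "wx": 0, "wy": 0, "wz": 0},
    {"jaw": 1, "x": 0, "y": 0, "z": 0, "wx": 0, "wy": 0, "wz": 0},
    {"jaw": -0.3, "x": 0, "y": 0, "z": 0, "wx": 0, "wy": 0, "wz": 0},
    {"jaw": -0.3, "x": 0, "y": 0, "z": 0, "wx": 0, "wy": 0, "wz": 0},
    {"jaw": -0.3, "x": 0, "y": 0, "z": 0, "wx": 0, "wy": 0, "wz": 0},
    {"jaw": -0.3, "x": 0, "y": 0, "z": 3, "wx": 0, "wy": 0, "wz": 0},
    {"jaw": -0.3, "x": 0, "y": 0, "z": 4, "wx": 0, "wy": 0, "wz": 0},
    {"jaw": -0.3, "x": 0, "y": 0, "z": 2, "wx": 0, "wy": 0, "wz": 0}
  ]
}}

```text
clock: 12.05
eef_pos: [0.6337, 0.2325, 0.1631]
orientation: [-0.001, 0.997, -0.08, 0.001]
contact_force: [-0.3, 0.8, 0.3]
gripper_width: 0.0557
gripper_force: 0.0
```

Emit:
{"method": "play_rows", "body": {
  "steps": [
    {"jaw": -0.3, "x": -0.7, "y": -3.8, "z": 0, "wx": 0, "wy": 0, "wz": -0.02},
    {"jaw": -0.3, "x": -0.7, "y": -3.8, "z": 0, "wx": 0, "wy": 0, "wz": -0.02},
    {"jaw": -0.3, "x": -0.7, "y": -3.8, "z": 0, "wx": 0, "wy": 0, "wz": -0.02},
    {"jaw": -0.3, "x": -0.7, "y": -3.8, "z": 0, "wx": 0, "wy": 0, "wz": -0.02},
    {"jaw": -0.3, "x": -0.7, "y": -3.8, "z": -2, "wx": 0, "wy": 0, "wz": -0.02},
    {"jaw": -0.3, "x": -0.7, "y": -3.9, "z": -3, "wx": 0, "wy": 0, "wz": 0},
    {"jaw": -0.3, "x": 0, "y": 0, "z": 0, "wx": 0, "wy": 0, "wz": 0},
    {"jaw": -0.3, "x": 0, "y": 0, "z": 0, "wx": 0, "wy": 0, "wz": 0}
  ]
}}

```text
clock: 12.85
eef_pos: [0.5899, 0.0013, 0.1089]
orientation: [0.0, 0.991, -0.132, -0.001]
contact_force: [0.1, 0.4, 0.5]
gripper_width: 0.0566
gripper_force: 0.0
```

```bash
python3 - <<'E'
from h import *
print(pose()); d,s=cam('top'),cam('scene')
for w in weights(d,s): print(w[0].round(4),round(w[1],4),w[2],w[3].round())
im=np.hstack([cv2.resize(d['img'][165:235,205:285],(400,350),interpolation=2),cv2.resize(s['img'][150:230,290:380],(394,350),interpolation=2)]); cv2.imwrite('pics/p2.png',im[...,::-1])
E
```

```text
(array([0.5899, 0.0013, 0.1089]), np.float64(74.9), 'q7', np.float64(-2.04))
[0.6298 0.2313 0.0981] 0.0008 [118.5  84.   32.5] [247. 182.]
```

View pics/p2.png

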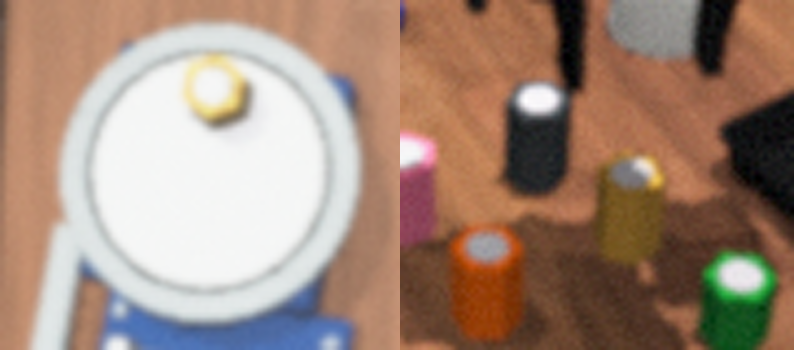

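Weight a sits on the pan at (217,90) in the left crop. Brass c, at (632,205) in the right crop, is undisturbed under the fingers. Next I descend and grip it.

Emit:
{"method": "play_rows", "body": {
  "steps": [
    {"jaw": -0.3, "x": 0.2, "y": 0, "z": -3, "wx": 0, "wy": 0, "wz": 0},
    {"jaw": -0.3, "x": 0, "y": 0, "z": -3, "wx": 0, "wy": 0, "wz": 0},
    {"jaw": -0.3, "x": 0, "y": 0, "z": -3, "wx": 0, "wy": 0, "wz": 0},
    {"jaw": -0.3, "x": 0, "y": 0, "z": 0, "wx": 0, "wy": 0, "wz": 0},
    {"jaw": 1, "x": 0, "y": 0, "z": 0, "wx": 0, "wy": 0, "wz": 0},
    {"jaw": 1, "x": 0, "y": 0, "z": 0, "wx": 0, "wy": 0, "wz": 0},
    {"jaw": 1, "x": 0, "y": 0, "z": 0, "wx": 0, "wy": 0, "wz": 0},
    {"jaw": 1, "x": 0, "y": 0, "z": 0, "wx": 0, "wy": 0, "wz": 0},
    {"jaw": 1, "x": 0, "y": 0, "z": 0, "wx": 0, "wy": 0, "wz": 0}
  ]
}}

```text
clock: 13.85
eef_pos: [0.5937, 0.0025, 0.0212]
orientation: [0.0, 0.991, -0.13, 0.001]
contact_force: [-1.8, -0.9, 4.7]
gripper_width: 0.0298
gripper_force: 25.0
```

Emit:
{"method": "play_rows", "body": {
  "steps": [
    {"jaw": 1, "x": 0, "y": 0, "z": 4, "wx": 0, "wy": 0, "wz": 0.02},
    {"jaw": 1, "x": 0, "y": 0, "z": 4, "wx": 0, "wy": 0, "wz": 0.02},
    {"jaw": 1, "x": 0, "y": 0, "z": 4, "wx": 0, "wy": 0, "wz": 0.02},
    {"jaw": 1, "x": 0, "y": 3.9, "z": 0, "wx": 0, "wy": 0, "wz": 0.02},
    {"jaw": 1, "x": 0, "y": 4, "z": 0, "wx": 0, "wy": 0, "wz": 0.02},
    {"jaw": 1, "x": 0, "y": 4, "z": 0, "wx": 0, "wy": 0, "wz": 0},
    {"jaw": 1, "x": 0, "y": 4, "z": 0, "wx": 0, "wy": 0, "wz": 0},
    {"jaw": 1, "x": 0, "y": 4, "z": 0, "wx": 0, "wy": 0, "wz": 0},
    {"jaw": 1, "x": 0, "y": 4, "z": 0, "wx": 0, "wy": 0, "wz": 0},
    {"jaw": 1, "x": 0, "y": 0, "z": 0, "wx": 0, "wy": 0, "wz": 0},
    {"jaw": 1, "x": 0, "y": 0, "z": 0, "wx": 0, "wy": 0, "wz": 0}
  ]
}}

```text
clock: 14.95
eef_pos: [0.5921, 0.243, 0.1396]
orientation: [0.0, 0.997, -0.079, -0.0]
contact_force: [1.0, 0.6, -0.9]
gripper_width: 0.0296
gripper_force: 25.0
```

```bash
python3 - <<'E'
from h import *
print(pose(),get_obs()['gripper_width']); d,s=cam('top'),cam('scene')
for w in weights(d,s): print(w[0].round(4),round(w[1],4),w[2],w[3].round())
E
```

```text
(array([0.5921, 0.243 , 0.1396]), np.float64(80.9), 'q7', np.float64(-2.37)) 0.029598885590329565
[0.6584 0.0179 0.0506] 0.0003 [38.  40.  41.5] [330. 174.]
[0.6547 0.0949 0.045 ] 0.0008 [152.5  72.   94. ] [301. 176.]
[0.5764 0.0876 0.0457] 0.0005 [162.  68.   9.] [303. 205.]
[ 0.5139 -0.0136  0.0382] 0.0001 [21.  87.5 33. ] [342. 229.]
[0.499  0.3219 0.0678] 0.0005 [181.5 184.5 185. ] [213. 233.]
[ 0.4212 -0.0521  0.0381] 0.0001 [21.  87.5 34. ] [356. 264.]
```

Emit:
{"method": "play_rows", "body": {
  "steps": [
    {"jaw": 1, "x": -0.1, "y": -0.4, "z": -3, "wx": 0, "wy": 0, "wz": 0},
    {"jaw": 1, "x": 0, "y": 0, "z": -2, "wx": 0, "wy": 0, "wz": 0},
    {"jaw": 1, "x": 0, "y": 0, "z": -0.7, "wx": 0, "wy": 0, "wz": 0},
    {"jaw": 1, "x": 0, "y": 0, "z": -0.2, "wx": 0, "wy": 0, "wz": 0},
    {"jaw": 1, "x": 0, "y": 0, "z": -0.2, "wx": 0, "wy": 0, "wz": 0},
    {"jaw": 1, "x": 0, "y": 0, "z": 0, "wx": 0, "wy": 0, "wz": 0},
    {"jaw": -0.3, "x": 0, "y": 0, "z": 0, "wx": 0, "wy": 0, "wz": 0},
    {"jaw": -0.3, "x": 0, "y": 0, "z": 0, "wx": 0, "wy": 0, "wz": 0},
    {"jaw": -0.3, "x": 0, "y": 0, "z": 0, "wx": 0, "wy": 0, "wz": 0},
    {"jaw": -0.3, "x": 0, "y": 0, "z": 4, "wx": 0, "wy": 0, "wz": 0},
    {"jaw": -0.3, "x": 0, "y": 0, "z": 4, "wx": 0, "wy": 0, "wz": 0}
  ]
}}

```text
clock: 16.15
eef_pos: [0.591, 0.2373, 0.1588]
orientation: [0.0, 0.997, -0.08, -0.001]
contact_force: [-0.1, 1.3, 0.4]
gripper_width: 0.055
gripper_force: 0.0
```

Emit:
{"method": "play_rows", "body": {
  "steps": [
    {"jaw": -0.3, "x": 1.2, "y": -3.7, "z": 0, "wx": 0, "wy": 0, "wz": 0},
    {"jaw": -0.3, "x": 1.1, "y": -3.7, "z": 0, "wx": 0, "wy": 0, "wz": 0},
    {"jaw": -0.3, "x": 1.1, "y": -3.7, "z": 0, "wx": 0, "wy": 0, "wz": 0},
    {"jaw": -0.3, "x": 1.1, "y": -3.7, "z": 0, "wx": 0, "wy": 0, "wz": 0},
    {"jaw": -0.3, "x": 1.1, "y": -3.7, "z": 0, "wx": 0, "wy": 0, "wz": 0},
    {"jaw": -0.3, "x": 1.1, "y": -3.6, "z": 0, "wx": 0, "wy": 0, "wz": 0},
    {"jaw": -0.3, "x": 0, "y": 0, "z": 0, "wx": 0, "wy": 0, "wz": 0},
    {"jaw": -0.3, "x": 0, "y": 0, "z": 0, "wx": 0, "wy": 0, "wz": 0}
  ]
}}

```text
clock: 16.95
eef_pos: [0.6591, 0.0154, 0.1588]
orientation: [-0.0, 0.997, -0.082, -0.0]
contact_force: [-0.2, 0.9, -1.1]
gripper_width: 0.0565
gripper_force: 0.0
```

```bash
python3 - <<'E'
from h import *
print(pose()); d,s=cam('top'),cam('scene')
for w in weights(d,s): print(w[0].round(4),round(w[1],4),w[2],w[3].round())
im=np.hstack([cv2.resize(d['img'][165:235,205:285],(400,350),interpolation=2),cv2.resize(s['img'][150:200,295:345],(394,394),interpolation=2)[:350]]); cv2.imwrite('pics/p3.png',im[...,::-1])
E
```

```text
(array([0.6591, 0.0154, 0.1588]), np.float64(80.6), 'q7', np.float64(-1.99))
[0.6296 0.2313 0.0945] 0.0008 [245.  241.5 246. ] [247. 182.]
[0.5919 0.2369 0.1019] 0.0006 [116.  83.  33.] [244. 196.]
[ 0.5108 -0.0091  0.0433] 0.0037 [19.  82.5 31.5] [339. 229.]
```

View pics/p3.png

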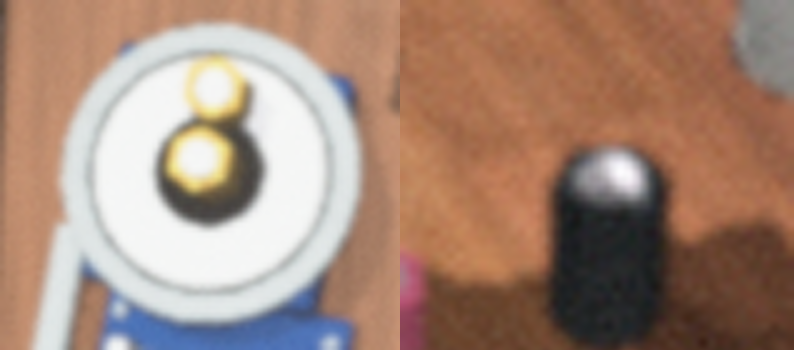

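```bash
python3 - <<'E'
from h import *
d,s=cam('top'),cam('scene')
im=np.hstack([cv2.resize(d['img'][165:235,205:285],(400,350),interpolation=2),cv2.resize(s['img'][170:290,180:300],(350,350),interpolation=2)]); cv2.imwrite('pics/p4.png',im[...,::-1])
E
```

```text
(no output)
```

View pics/p4.png

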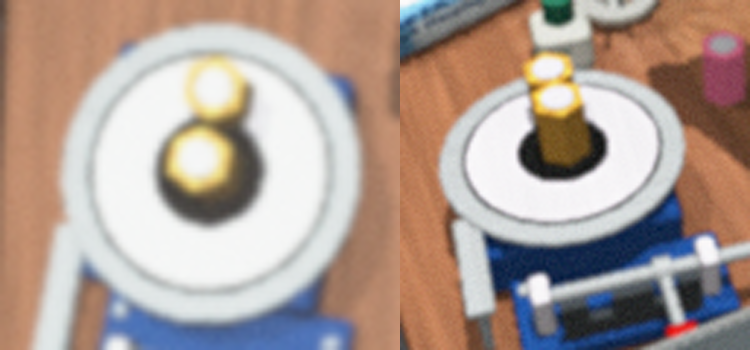

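The dark disc on the pan at (210,172) appears only now that the pan has sunk, so it looks like the stem under the pan. Both weights stand level: c's base is at .056 and a's at .0565. Weight d is undisturbed under the gripper. I'll grip it and check the opening to see whether the flats seat.

Emit:
{"method": "play_rows", "body": {
  "steps": [
    {"jaw": -0.3, "x": 0, "y": 0.2, "z": -4, "wx": 0, "wy": 0, "wz": 0},
    {"jaw": -0.3, "x": 0, "y": 0, "z": -4, "wx": 0, "wy": 0, "wz": 0},
    {"jaw": -0.3, "x": 0, "y": 0, "z": -3, "wx": 0, "wy": 0, "wz": 0},
    {"jaw": -0.3, "x": 0, "y": 0, "z": -2.2, "wx": 0, "wy": 0, "wz": 0},
    {"jaw": -0.3, "x": 0, "y": 0, "z": 0, "wx": 0, "wy": 0, "wz": 0},
    {"jaw": 1, "x": 0, "y": 0, "z": 0, "wx": 0, "wy": 0, "wz": 0},
    {"jaw": 1, "x": 0, "y": 0, "z": 0, "wx": 0, "wy": 0, "wz": 0},
    {"jaw": 1, "x": 0, "y": 0, "z": 0, "wx": 0, "wy": 0, "wz": 0},
    {"jaw": 1, "x": 0, "y": 0, "z": 0, "wx": 0, "wy": 0, "wz": 0},
    {"jaw": 1, "x": 0, "y": 0, "z": 0, "wx": 0, "wy": 0, "wz": 0}
  ]
}}

```text
clock: 18.15
eef_pos: [0.6598, 0.0186, 0.0284]
orientation: [0.0, 0.997, -0.081, 0.001]
contact_force: [-0.5, -0.3, 4.8]
gripper_width: 0.032
gripper_force: 25.3
```

Emit:
{"method": "play_rows", "body": {
  "steps": [
    {"jaw": 0, "x": 0, "y": 0, "z": 0, "wx": 0, "wy": 0, "wz": 0},
    {"jaw": 0, "x": 0, "y": 0, "z": 0, "wx": 0, "wy": 0, "wz": 0},
    {"jaw": 0, "x": 0, "y": 0, "z": 0, "wx": 0, "wy": 0, "wz": 0.13},
    {"jaw": 0, "x": 0, "y": 0, "z": 0, "wx": 0, "wy": 0, "wz": 0},
    {"jaw": 1, "x": 0, "y": 0, "z": 0, "wx": 0, "wy": 0, "wz": 0},
    {"jaw": 1, "x": 0, "y": 0, "z": 0, "wx": 0, "wy": 0, "wz": 0},
    {"jaw": 1, "x": 0, "y": 0, "z": 0, "wx": 0, "wy": 0, "wz": 0},
    {"jaw": 1, "x": 0, "y": 0, "z": 0, "wx": 0, "wy": 0, "wz": 0}
  ]
}}

```text
clock: 18.95
eef_pos: [0.6588, 0.0187, 0.0267]
orientation: [0.0, 1.0, -0.016, -0.0]
contact_force: [-0.0, -0.4, -1.2]
gripper_width: 0.0311
gripper_force: 25.0
```

Emit:
{"method": "play_rows", "body": {
  "steps": [
    {"jaw": 0, "x": 0, "y": 0, "z": 0, "wx": 0, "wy": 0, "wz": 0},
    {"jaw": 0, "x": 0, "y": 0, "z": 0, "wx": 0, "wy": 0, "wz": 0},
    {"jaw": 0, "x": 0, "y": 0, "z": 0, "wx": 0, "wy": 0, "wz": 0.08},
    {"jaw": 0, "x": 0, "y": 0, "z": 0, "wx": 0, "wy": 0, "wz": 0},
    {"jaw": 1, "x": 0, "y": 0, "z": 0, "wx": 0, "wy": 0, "wz": 0},
    {"jaw": 1, "x": 0, "y": 0, "z": 0, "wx": 0, "wy": 0, "wz": 0},
    {"jaw": 1, "x": 0, "y": 0, "z": 0, "wx": 0, "wy": 0, "wz": 0},
    {"jaw": 1, "x": 0, "y": 0, "z": 0, "wx": 0, "wy": 0, "wz": 0},
    {"jaw": 1, "x": 0, "y": 0, "z": 0, "wx": 0, "wy": 0, "wz": 0},
    {"jaw": 1, "x": 0, "y": 0, "z": 0, "wx": 0, "wy": 0, "wz": 0}
  ]
}}

```text
clock: 19.95
eef_pos: [0.659, 0.0186, 0.027]
orientation: [0.0, 1.0, 0.024, 0.0]
contact_force: [0.3, -0.5, 0.8]
gripper_width: 0.0302
gripper_force: 25.0
```

Emit:
{"method": "play_rows", "body": {
  "steps": [
    {"jaw": 1, "x": 0, "y": 0, "z": 4, "wx": 0, "wy": 0, "wz": -0.03},
    {"jaw": 1, "x": 0, "y": 0, "z": 5, "wx": 0, "wy": 0, "wz": -0.03},
    {"jaw": 1, "x": 0, "y": 0, "z": 4.5, "wx": 0, "wy": 0, "wz": -0.03},
    {"jaw": 1, "x": -1.8, "y": 3.7, "z": 0, "wx": 0, "wy": 0, "wz": -0.03},
    {"jaw": 1, "x": -1.8, "y": 3.7, "z": 0, "wx": 0, "wy": 0, "wz": -0.03},
    {"jaw": 1, "x": -1.8, "y": 3.7, "z": 0, "wx": 0, "wy": 0, "wz": -0.03},
    {"jaw": 1, "x": -1.8, "y": 3.7, "z": 0, "wx": 0, "wy": 0, "wz": -0.03},
    {"jaw": 1, "x": -1.7, "y": 3.7, "z": 0, "wx": 0, "wy": 0, "wz": 0},
    {"jaw": 1, "x": -1.7, "y": 3.7, "z": 0, "wx": 0, "wy": 0, "wz": 0},
    {"jaw": 1, "x": 0, "y": 0, "z": 0, "wx": 0, "wy": 0, "wz": 0},
    {"jaw": 1, "x": 0, "y": 0, "z": 0, "wx": 0, "wy": 0, "wz": 0}
  ]
}}

```text
clock: 21.05
eef_pos: [0.5519, 0.242, 0.1617]
orientation: [0.0, 0.997, -0.079, -0.0]
contact_force: [0.4, -1.1, -1.3]
gripper_width: 0.0305
gripper_force: 25.0
```

```bash
python3 - <<'E'
from h import *
print(pose(),get_obs()['gripper_width']); d,s=cam('top'),cam('scene')
for w in weights(d,s): print(w[0].round(4),round(w[1],4),w[2],w[3].round())
E
```

```text
(array([0.5519, 0.242 , 0.1617]), np.float64(81.0), 'q7', np.float64(-2.37)) 0.030483360259942596
[0.6543 0.0948 0.0453] 0.0007 [154.  73.  96.] [301. 176.]
[0.5764 0.0876 0.0457] 0.0005 [163.  68.   8.] [303. 205.]
[ 0.514  -0.0136  0.038 ] 0.0 [20. 88. 33.] [342. 229.]
[ 0.4213 -0.052   0.0381] 0.0002 [22.  88.5 34.5] [356. 264.]
```

Emit:
{"method": "play_rows", "body": {
  "steps": [
    {"jaw": 1, "x": 0, "y": 0.1, "z": -4, "wx": 0, "wy": 0, "wz": 0},
    {"jaw": 1, "x": 0, "y": 0, "z": -3, "wx": 0, "wy": 0, "wz": 0},
    {"jaw": 1, "x": 0, "y": 0, "z": -0.5, "wx": 0, "wy": 0, "wz": 0},
    {"jaw": 1, "x": 0, "y": 0, "z": -0.3, "wx": 0, "wy": 0, "wz": 0},
    {"jaw": 1, "x": 0, "y": 0, "z": -0.3, "wx": 0, "wy": 0, "wz": 0},
    {"jaw": 1, "x": 0, "y": 0, "z": 0, "wx": 0, "wy": 0, "wz": 0},
    {"jaw": -0.3, "x": 0, "y": 0, "z": 0, "wx": 0, "wy": 0, "wz": 0},
    {"jaw": -0.3, "x": 0, "y": 0, "z": 0, "wx": 0, "wy": 0, "wz": 0},
    {"jaw": -0.3, "x": 0, "y": 0, "z": 0, "wx": 0, "wy": 0, "wz": 0},
    {"jaw": -0.3, "x": 0, "y": 0, "z": 4, "wx": 0, "wy": 0, "wz": 0},
    {"jaw": -0.3, "x": 0, "y": 0, "z": 5, "wx": 0, "wy": 0, "wz": 0}
  ]
}}

```text
clock: 22.25
eef_pos: [0.5513, 0.2407, 0.1698]
orientation: [0.001, 0.997, -0.08, -0.002]
contact_force: [1.5, -0.2, 0.3]
gripper_width: 0.0546
gripper_force: 0.0
```

Emit:
{"method": "play_rows", "body": {
  "steps": [
    {"jaw": -0.3, "x": 0, "y": -4, "z": 0, "wx": 0, "wy": 0, "wz": 0},
    {"jaw": -0.3, "x": 0, "y": -4, "z": 0, "wx": 0, "wy": 0, "wz": 0},
    {"jaw": -0.3, "x": 0, "y": -4, "z": 0, "wx": 0, "wy": 0, "wz": 0},
    {"jaw": -0.3, "x": 0, "y": -4, "z": 0, "wx": 0, "wy": 0, "wz": 0},
    {"jaw": -0.3, "x": 0, "y": -4, "z": 0, "wx": 0, "wy": 0, "wz": 0},
    {"jaw": -0.3, "x": 0, "y": 0, "z": 0, "wx": 0, "wy": 0, "wz": 0},
    {"jaw": -0.3, "x": 0, "y": 0, "z": 0, "wx": 0, "wy": 0, "wz": 0},
    {"jaw": -0.3, "x": 0, "y": 0, "z": 0, "wx": 0, "wy": 0, "wz": 0},
    {"jaw": -0.3, "x": 0, "y": 0, "z": 0, "wx": 0, "wy": 0, "wz": 0},
    {"jaw": -0.3, "x": 0, "y": 0, "z": 0, "wx": 0, "wy": 0, "wz": 0},
    {"jaw": -0.3, "x": 0, "y": 0, "z": 0, "wx": 0, "wy": 0, "wz": 0},
    {"jaw": -0.3, "x": 0, "y": 0, "z": 0, "wx": 0, "wy": 0, "wz": 0}
  ]
}}

```text
clock: 23.45
eef_pos: [0.5529, 0.0421, 0.1709]
orientation: [0.0, 0.997, -0.08, -0.0]
contact_force: [0.1, -0.4, 0.2]
gripper_width: 0.0564
gripper_force: 0.0
```

```bash
python3 - <<'E'
from h import *
print(pose()); d,s=cam('top'),cam('scene')
for w in weights(d,s): print(w[0].round(4),round(w[1],4),w[2],w[3].round())
im=np.hstack([cv2.resize(d['img'][165:235,205:285],(400,350),interpolation=2),cv2.resize(s['img'][170:290,180:300],(350,350),interpolation=2)]); cv2.imwrite('pics/p5.png',im[...,::-1])
E
```

```text
(array([0.5529, 0.0421, 0.1709]), np.float64(80.8), 'q7', np.float64(-1.97))
[0.6298 0.2312 0.0901] 0.0007 [245. 242. 245.] [247. 182.]
[0.5914 0.2366 0.098 ] 0.0001 [185.  169.5 177. ] [245. 196.]
```

View pics/p5.png

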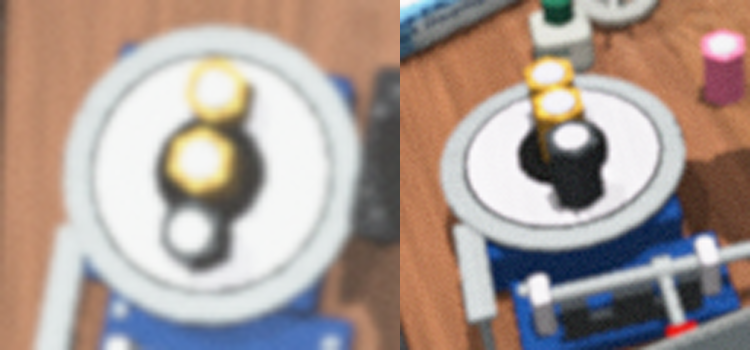

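All three weights stand side by side inside the ring (d at (192,235), c at (200,160), a at (217,90)) and the pan has sunk about 10 mm and settled. Now I put them away, starting with d.

Emit:
{"method": "play_rows", "body": {
  "steps": [
    {"jaw": -0.3, "x": 0, "y": 4, "z": 0, "wx": 0, "wy": 0, "wz": 0},
    {"jaw": -0.3, "x": 0, "y": 4, "z": 0, "wx": 0, "wy": 0, "wz": 0},
    {"jaw": -0.3, "x": 0, "y": 4, "z": 0, "wx": 0, "wy": 0, "wz": 0},
    {"jaw": -0.3, "x": 0, "y": 4, "z": 0, "wx": 0, "wy": 0, "wz": 0},
    {"jaw": -0.3, "x": 0, "y": 4, "z": 0, "wx": 0, "wy": 0, "wz": 0},
    {"jaw": -0.3, "x": 0, "y": 0, "z": -4, "wx": 0, "wy": 0, "wz": 0},
    {"jaw": -0.3, "x": 0, "y": 0, "z": -3, "wx": 0, "wy": 0, "wz": 0},
    {"jaw": -0.3, "x": 0, "y": 0, "z": -2, "wx": 0, "wy": 0, "wz": 0},
    {"jaw": -0.3, "x": 0, "y": 0, "z": 0, "wx": 0, "wy": 0, "wz": 0},
    {"jaw": -0.3, "x": 0, "y": 0, "z": 0, "wx": 0, "wy": 0, "wz": 0}
  ]
}}

```text
clock: 24.55
eef_pos: [0.5531, 0.2418, 0.0812]
orientation: [-0.0, 0.997, -0.081, -0.0]
contact_force: [-0.1, 0.2, 0.4]
gripper_width: 0.056
gripper_force: 0.0
```

```bash
python3 - <<'E'
from h import *
print(pose())
E
```

```text
(array([0.5531, 0.2418, 0.0812]), np.float64(80.8), 'q7', np.float64(-2.42))
```

Emit:
{"method": "play_rows", "body": {
  "steps": [
    {"jaw": 1, "x": 0, "y": 0, "z": 0, "wx": 0, "wy": 0, "wz": 0},
    {"jaw": 1, "x": 0, "y": 0, "z": 0, "wx": 0, "wy": 0, "wz": 0},
    {"jaw": 1, "x": 0, "y": 0, "z": 0, "wx": 0, "wy": 0, "wz": 0},
    {"jaw": 1, "x": 0, "y": 0, "z": 0, "wx": 0, "wy": 0, "wz": 0},
    {"jaw": 1, "x": 0, "y": 0, "z": 0, "wx": 0, "wy": 0, "wz": 0},
    {"jaw": 1, "x": 0, "y": 0, "z": 3, "wx": 0, "wy": 0, "wz": 0},
    {"jaw": 1, "x": 0, "y": 0, "z": 3, "wx": 0, "wy": 0, "wz": 0},
    {"jaw": 1, "x": 0, "y": 0, "z": 3, "wx": 0, "wy": 0, "wz": 0}
  ]
}}

```text
clock: 25.35
eef_pos: [0.5524, 0.2414, 0.1714]
orientation: [0.0, 0.997, -0.08, -0.001]
contact_force: [0.1, -0.1, -2.4]
gripper_width: 0.0302
gripper_force: 25.0
```

Emit:
{"method": "play_rows", "body": {
  "steps": [
    {"jaw": 1, "x": -0.2, "y": -4, "z": 0, "wx": 0, "wy": 0, "wz": 0.035},
    {"jaw": 1, "x": -0.2, "y": -4, "z": 0, "wx": 0, "wy": 0, "wz": 0.035},
    {"jaw": 1, "x": -0.2, "y": -4, "z": 0, "wx": 0, "wy": 0, "wz": 0.035},
    {"jaw": 1, "x": -0.2, "y": -4, "z": 0, "wx": 0, "wy": 0, "wz": 0.035},
    {"jaw": 1, "x": -0.2, "y": -4, "z": 0, "wx": 0, "wy": 0, "wz": 0.035},
    {"jaw": 1, "x": -0.2, "y": -4, "z": 0, "wx": 0, "wy": 0, "wz": 0.035},
    {"jaw": 1, "x": -0.2, "y": -4, "z": 0, "wx": 0, "wy": 0, "wz": 0.035},
    {"jaw": 1, "x": -0.2, "y": -4, "z": 0, "wx": 0, "wy": 0, "wz": 0.035},
    {"jaw": 1, "x": 0, "y": -3.6, "z": 0, "wx": 0, "wy": 0, "wz": 0.035},
    {"jaw": 1, "x": 0, "y": 0, "z": 0, "wx": 0, "wy": 0, "wz": 0},
    {"jaw": 1, "x": 0, "y": 0, "z": 0, "wx": 0, "wy": 0, "wz": 0}
  ]
}}

```text
clock: 26.45
eef_pos: [0.5364, -0.1152, 0.1704]
orientation: [-0.0, 0.997, 0.075, -0.0]
contact_force: [-0.3, 0.3, -2.6]
gripper_width: 0.0299
gripper_force: 25.0
```

```bash
python3 - <<'E'
from h import *
print(pose(),get_obs()['gripper_width']); d,s=cam('top'),cam('scene')
for w in weights(d,s): print(w[0].round(4),round(w[1],4),w[2],w[3].round())
save(s,'tr1.png',(320,130,480,240),4)
E
```

```text
(array([ 0.5364, -0.1152,  0.1704]), np.float64(98.7), 'q7', np.float64(-1.35)) 0.02989769387700681
[0.6547 0.0949 0.0451] 0.0006 [144.  67.  90.] [301. 176.]
[0.6296 0.2315 0.0945] 0.0007 [246.  243.5 247. ] [247. 182.]
[0.5919 0.2369 0.1019] 0.0006 [117.5  85.   32. ] [244. 196.]
[0.5764 0.0876 0.0457] 0.0006 [154.   63.5   6. ] [303. 205.]
```

View pics/tr1.png

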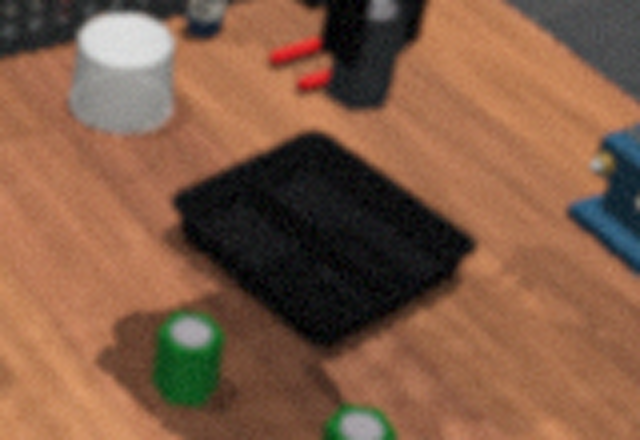

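```bash
python3 - <<'E'
from h import *
s=cam('scene'); P=onz(s,[(438,190.75),(364.5,180),(398.75,163),(401,216)],.026); print(P.round(3),P.mean(0))
E
```

```text
[[ 0.514 -0.199  0.026]
 [ 0.617 -0.072  0.026]
 [ 0.635 -0.18   0.026]
 [ 0.485 -0.078  0.026]] [ 0.56269438 -0.13235014  0.026     ]
```

Emit:
{"method": "play_rows", "body": {
  "steps": [
    {"jaw": 1, "x": 0, "y": 0, "z": -4, "wx": 0, "wy": 0, "wz": 0},
    {"jaw": 1, "x": 0, "y": 0, "z": -4, "wx": 0, "wy": 0, "wz": 0},
    {"jaw": 1, "x": 0, "y": 0, "z": -3, "wx": 0, "wy": 0, "wz": 0},
    {"jaw": 1, "x": 0, "y": 0, "z": -1.5, "wx": 0, "wy": 0, "wz": 0},
    {"jaw": 1, "x": 0, "y": 0, "z": -0.8, "wx": 0, "wy": 0, "wz": 0},
    {"jaw": 1, "x": 0, "y": 0, "z": -0.3, "wx": 0, "wy": 0, "wz": 0},
    {"jaw": 1, "x": 0, "y": 0, "z": 0, "wx": 0, "wy": 0, "wz": 0}
  ]
}}

```text
clock: 27.3
eef_pos: [0.5379, -0.1142, 0.0359]
orientation: [0.0, 0.997, 0.077, 0.001]
contact_force: [0.1, -0.1, -1.6]
gripper_width: 0.03
gripper_force: 25.0
```

Emit:
{"method": "play_rows", "body": {
  "steps": [
    {"jaw": 1, "x": 0, "y": 0, "z": -0.2, "wx": 0, "wy": 0, "wz": 0},
    {"jaw": 1, "x": 0, "y": 0, "z": -0.1, "wx": 0, "wy": 0, "wz": 0},
    {"jaw": 1, "x": 0, "y": 0, "z": 0, "wx": 0, "wy": 0, "wz": 0}
  ]
}}

```text
clock: 27.6
eef_pos: [0.5372, -0.1145, 0.0324]
orientation: [0.0, 0.997, 0.077, 0.0]
contact_force: [-0.6, -0.2, -2.2]
gripper_width: 0.0299
gripper_force: 25.0
```

Emit:
{"method": "play_rows", "body": {
  "steps": [
    {"jaw": 1, "x": 0, "y": 0, "z": -0.1, "wx": 0, "wy": 0, "wz": 0},
    {"jaw": 1, "x": 0, "y": 0, "z": -0.1, "wx": 0, "wy": 0, "wz": 0},
    {"jaw": 1, "x": 0, "y": 0, "z": 0, "wx": 0, "wy": 0, "wz": 0}
  ]
}}

```text
clock: 27.9
eef_pos: [0.5375, -0.1146, 0.0315]
orientation: [0.001, 0.997, 0.077, 0.0]
contact_force: [-4.3, 0.3, 8.1]
gripper_width: 0.0299
gripper_force: 25.0
```

Emit:
{"method": "play_rows", "body": {
  "steps": [
    {"jaw": 0, "x": 0, "y": 0, "z": 0.1, "wx": 0, "wy": 0, "wz": 0},
    {"jaw": 0, "x": 0, "y": 0, "z": 0, "wx": 0, "wy": 0, "wz": 0},
    {"jaw": 0, "x": 0, "y": 0, "z": 0, "wx": 0, "wy": 0, "wz": 0},
    {"jaw": 0, "x": 0, "y": 0, "z": 4, "wx": 0, "wy": 0, "wz": 0},
    {"jaw": -0.3, "x": 0, "y": 0, "z": 5, "wx": 0, "wy": 0, "wz": 0},
    {"jaw": -0.3, "x": 0, "y": 0, "z": 5, "wx": 0, "wy": 0, "wz": 0}
  ]
}}

```text
clock: 28.5
eef_pos: [0.5363, -0.1141, 0.1719]
orientation: [-0.0, 0.997, 0.077, -0.001]
contact_force: [0.3, -1.0, 0.5]
gripper_width: 0.0517
gripper_force: 0.0
```

Emit:
{"method": "play_rows", "body": {
  "steps": [
    {"jaw": -0.3, "x": 0.6, "y": 3.9, "z": 0, "wx": 0, "wy": 0, "wz": -0.035},
    {"jaw": -0.3, "x": 0.6, "y": 3.9, "z": 0, "wx": 0, "wy": 0, "wz": -0.035},
    {"jaw": -0.3, "x": 0.6, "y": 3.9, "z": 0, "wx": 0, "wy": 0, "wz": -0.035},
    {"jaw": -0.3, "x": 0.6, "y": 3.9, "z": 0, "wx": 0, "wy": 0, "wz": -0.035},
    {"jaw": -0.3, "x": 0.6, "y": 3.9, "z": 0, "wx": 0, "wy": 0, "wz": -0.035},
    {"jaw": -0.3, "x": 0.6, "y": 3.9, "z": 0, "wx": 0, "wy": 0, "wz": -0.035},
    {"jaw": -0.3, "x": 0.6, "y": 3.9, "z": 0, "wx": 0, "wy": 0, "wz": -0.035},
    {"jaw": -0.3, "x": 0.6, "y": 3.9, "z": 0, "wx": 0, "wy": 0, "wz": -0.035},
    {"jaw": -0.3, "x": 0.6, "y": 3.9, "z": 0, "wx": 0, "wy": 0, "wz": -0.035},
    {"jaw": -0.3, "x": 0, "y": 0, "z": 0, "wx": 0, "wy": 0, "wz": 0},
    {"jaw": -0.3, "x": 0, "y": 0, "z": 0, "wx": 0, "wy": 0, "wz": 0}
  ]
}}

```text
clock: 29.6
eef_pos: [0.5903, 0.238, 0.1704]
orientation: [0.0, 0.997, -0.079, -0.001]
contact_force: [0.1, 0.0, 0.7]
gripper_width: 0.0568
gripper_force: 0.0
```

```bash
python3 - <<'E'
from h import *
print(pose()); d,s=cam('top'),cam('scene')
for w in weights(d,s): print(w[0].round(4),round(w[1],4),w[2],w[3].round())
E
```

```text
(array([0.5903, 0.238 , 0.1704]), np.float64(80.9), 'q7', np.float64(-2.36))
[0.6547 0.0949 0.045 ] 0.0008 [152.  73.  95.] [301. 176.]
[0.5765 0.0874 0.0456] 0.0003 [159.  66.   8.] [304. 205.]
[ 0.5386 -0.1157  0.0522] 0.0004 [36.5 39.  40. ] [380. 219.]
[ 0.514  -0.0136  0.038 ] 0.0 [18. 86. 32.] [342. 229.]
[0.4968 0.3221 0.0654] 0.0005 [138.5 139.  139.5] [214. 234.]
[ 0.4212 -0.052   0.0382] 0.0001 [20. 87. 34.] [356. 264.]
```

Emit:
{"method": "play_rows", "body": {
  "steps": [
    {"jaw": -0.3, "x": 0.1, "y": 0, "z": -4, "wx": 0, "wy": 0, "wz": 0},
    {"jaw": -0.3, "x": 0, "y": 0, "z": -3, "wx": 0, "wy": 0, "wz": 0},
    {"jaw": -0.3, "x": 0, "y": 0, "z": -1.8, "wx": 0, "wy": 0, "wz": 0},
    {"jaw": -0.3, "x": 0, "y": 0, "z": 0, "wx": 0, "wy": 0, "wz": 0},
    {"jaw": 1, "x": 0, "y": 0, "z": 0, "wx": 0, "wy": 0, "wz": 0},
    {"jaw": 1, "x": 0, "y": 0, "z": 0, "wx": 0, "wy": 0, "wz": 0},
    {"jaw": 1, "x": 0, "y": 0, "z": 0, "wx": 0, "wy": 0, "wz": 0},
    {"jaw": 1, "x": 0, "y": 0, "z": 0, "wx": 0, "wy": 0, "wz": 0},
    {"jaw": 1, "x": 0, "y": 0, "z": 0, "wx": 0, "wy": 0, "wz": 0},
    {"jaw": 1, "x": 0, "y": 0, "z": 3, "wx": 0, "wy": 0, "wz": 0},
    {"jaw": 1, "x": 0, "y": 0, "z": 3, "wx": 0, "wy": 0, "wz": 0},
    {"jaw": 1, "x": 0, "y": 0, "z": 3, "wx": 0, "wy": 0, "wz": 0}
  ]
}}

```text
clock: 30.9
eef_pos: [0.5914, 0.2365, 0.1735]
orientation: [0.0, 0.997, -0.08, -0.001]
contact_force: [0.9, 0.2, -1.9]
gripper_width: 0.0297
gripper_force: 25.0
```

Emit:
{"method": "play_rows", "body": {
  "steps": [
    {"jaw": 1, "x": 0, "y": -4, "z": 0, "wx": 0, "wy": 0, "wz": 0.035},
    {"jaw": 1, "x": 0, "y": -4, "z": 0, "wx": 0, "wy": 0, "wz": 0.035},
    {"jaw": 1, "x": 0, "y": -4, "z": 0, "wx": 0, "wy": 0, "wz": 0.035},
    {"jaw": 1, "x": 0, "y": -4, "z": 0, "wx": 0, "wy": 0, "wz": 0.035},
    {"jaw": 1, "x": 0, "y": -4, "z": 0, "wx": 0, "wy": 0, "wz": 0.035},
    {"jaw": 1, "x": 0, "y": -4, "z": 0, "wx": 0, "wy": 0, "wz": 0.035},
    {"jaw": 1, "x": 0, "y": -4, "z": 0, "wx": 0, "wy": 0, "wz": 0.035},
    {"jaw": 1, "x": 0, "y": -4, "z": 0, "wx": 0, "wy": 0, "wz": 0.035},
    {"jaw": 1, "x": 0, "y": -2.4, "z": 0, "wx": 0, "wy": 0, "wz": 0.035},
    {"jaw": 1, "x": 0, "y": 0, "z": 0, "wx": 0, "wy": 0, "wz": 0},
    {"jaw": 1, "x": 0, "y": 0, "z": 0, "wx": 0, "wy": 0, "wz": 0}
  ]
}}

```text
clock: 32.0
eef_pos: [0.5916, -0.1074, 0.1726]
orientation: [-0.0, 0.997, 0.076, -0.0]
contact_force: [-0.1, 0.8, -1.6]
gripper_width: 0.0295
gripper_force: 25.0
```

```bash
python3 - <<'E'
from h import *
print(pose(),get_obs()['gripper_width']); d,s=cam('top'),cam('scene')
for w in weights(d,s): print(w[0].round(4),round(w[1],4),w[2],w[3].round())
E
```

```text
(array([ 0.5916, -0.1074,  0.1726]), np.float64(98.7), 'q7', np.float64(-1.44)) 0.02952871572606862
[0.6546 0.0949 0.0454] 0.0006 [138.5  66.   87. ] [301. 176.]
[0.6298 0.2312 0.0984] 0.0009 [115.5  83.5  33. ] [247. 182.]
[0.5765 0.0875 0.0456] 0.0002 [149.   62.    6.5] [304. 205.]
[ 0.5381 -0.1156  0.0524] 0.0008 [32.5 35.  35.5] [380. 219.]
```

Emit:
{"method": "play_rows", "body": {
  "steps": [
    {"jaw": 1, "x": -0.1, "y": 0, "z": -4, "wx": 0, "wy": 0, "wz": 0},
    {"jaw": 1, "x": 0, "y": 0, "z": -4, "wx": 0, "wy": 0, "wz": 0},
    {"jaw": 1, "x": 0, "y": 0, "z": -3, "wx": 0, "wy": 0, "wz": 0},
    {"jaw": 1, "x": 0, "y": 0, "z": -2, "wx": 0, "wy": 0, "wz": 0},
    {"jaw": 1, "x": 0, "y": 0, "z": -0.8, "wx": 0, "wy": 0, "wz": 0},
    {"jaw": 1, "x": 0, "y": 0, "z": -0.3, "wx": 0, "wy": 0, "wz": 0},
    {"jaw": 1, "x": 0, "y": 0, "z": 0, "wx": 0, "wy": 0, "wz": 0}
  ]
}}

```text
clock: 32.8
eef_pos: [0.5917, -0.1066, 0.0327]
orientation: [0.0, 0.997, 0.077, 0.001]
contact_force: [0.3, 0.8, -1.1]
gripper_width: 0.0296
gripper_force: 25.0
```

Emit:
{"method": "play_rows", "body": {
  "steps": [
    {"jaw": 1, "x": 0, "y": 0, "z": -0.1, "wx": 0, "wy": 0, "wz": 0},
    {"jaw": 1, "x": 0, "y": 0, "z": -0.1, "wx": 0, "wy": 0, "wz": 0},
    {"jaw": 1, "x": 0, "y": 0, "z": 0, "wx": 0, "wy": 0, "wz": 0}
  ]
}}

```text
clock: 33.1
eef_pos: [0.5913, -0.1075, 0.0306]
orientation: [0.0, 0.997, 0.077, 0.0]
contact_force: [-0.6, -0.2, -1.1]
gripper_width: 0.0295
gripper_force: 25.0
```

Emit:
{"method": "play_rows", "body": {
  "steps": [
    {"jaw": 1, "x": 0, "y": 0, "z": -0.1, "wx": 0, "wy": 0, "wz": 0},
    {"jaw": 1, "x": 0, "y": 0, "z": 0, "wx": 0, "wy": 0, "wz": 0},
    {"jaw": 0, "x": 0, "y": 0, "z": 0, "wx": 0, "wy": 0, "wz": 0},
    {"jaw": 0, "x": 0, "y": 0, "z": 0, "wx": 0, "wy": 0, "wz": 0},
    {"jaw": 0, "x": 0, "y": 0, "z": 0, "wx": 0, "wy": 0, "wz": 0},
    {"jaw": 0, "x": 0, "y": 0, "z": 3, "wx": 0, "wy": 0, "wz": 0},
    {"jaw": -0.3, "x": 0, "y": 0, "z": 5, "wx": 0, "wy": 0, "wz": 0},
    {"jaw": -0.3, "x": 0, "y": 0, "z": 5, "wx": 0, "wy": 0, "wz": 0}
  ]
}}

```text
clock: 33.9
eef_pos: [0.5901, -0.1071, 0.1594]
orientation: [-0.001, 0.997, 0.077, -0.001]
contact_force: [1.2, -0.5, 0.5]
gripper_width: 0.0519
gripper_force: 0.0
```

Emit:
{"method": "play_rows", "body": {
  "steps": [
    {"jaw": -0.3, "x": 0.4, "y": 3.8, "z": 0, "wx": 0, "wy": 0, "wz": -0.035},
    {"jaw": -0.3, "x": 0.4, "y": 3.8, "z": 0, "wx": 0, "wy": 0, "wz": -0.035},
    {"jaw": -0.3, "x": 0.4, "y": 3.8, "z": 0, "wx": 0, "wy": 0, "wz": -0.035},
    {"jaw": -0.3, "x": 0.4, "y": 3.8, "z": 0, "wx": 0, "wy": 0, "wz": -0.035},
    {"jaw": -0.3, "x": 0.5, "y": 3.8, "z": 0, "wx": 0, "wy": 0, "wz": -0.035},
    {"jaw": -0.3, "x": 0.5, "y": 3.8, "z": 0, "wx": 0, "wy": 0, "wz": -0.035},
    {"jaw": -0.3, "x": 0.4, "y": 3.8, "z": 0, "wx": 0, "wy": 0, "wz": -0.035},
    {"jaw": -0.3, "x": 0.4, "y": 3.8, "z": 0, "wx": 0, "wy": 0, "wz": -0.035},
    {"jaw": -0.3, "x": 0.4, "y": 3.5, "z": 0, "wx": 0, "wy": 0, "wz": -0.035},
    {"jaw": -0.3, "x": 0, "y": 0, "z": 0, "wx": 0, "wy": 0, "wz": 0},
    {"jaw": -0.3, "x": 0, "y": 0, "z": 0, "wx": 0, "wy": 0, "wz": 0}
  ]
}}

```text
clock: 35.0
eef_pos: [0.6283, 0.233, 0.1584]
orientation: [0.0, 0.997, -0.079, -0.0]
contact_force: [-0.6, -0.7, 0.2]
gripper_width: 0.0562
gripper_force: 0.0
```

```bash
python3 - <<'E'
from h import *
print(pose()); d,s=cam('top'),cam('scene')
for w in weights(d,s): print(w[0].round(4),round(w[1],4),w[2],w[3].round())
E
```

```text
(array([0.6283, 0.233 , 0.1584]), np.float64(80.9), 'q7', np.float64(-2.34))
[0.6547 0.0949 0.0451] 0.0006 [147.5  70.   92. ] [301. 176.]
[ 0.5897 -0.1088  0.0486] 0.0006 [123.  90.  34.] [377. 200.]
[0.5762 0.0873 0.046 ] 0.0004 [158.   65.5   8.5] [304. 205.]
[ 0.5386 -0.1157  0.0522] 0.0004 [36.  38.  40.5] [380. 219.]
[ 0.5139 -0.0136  0.0382] 0.0001 [18.5 85.  32. ] [342. 229.]
[0.4923 0.2826 0.0467] 0.0015 [101.  108.  124.5] [229. 236.]
[ 0.4212 -0.0519  0.0382] 0.0004 [20.5 86.  33. ] [356. 264.]
```

Emit:
{"method": "play_rows", "body": {
  "steps": [
    {"jaw": -0.3, "x": 0.1, "y": -0.2, "z": -4, "wx": 0, "wy": 0, "wz": 0},
    {"jaw": -0.3, "x": 0, "y": 0, "z": -3, "wx": 0, "wy": 0, "wz": 0},
    {"jaw": -0.3, "x": 0, "y": 0, "z": -1.6, "wx": 0, "wy": 0, "wz": 0},
    {"jaw": -0.3, "x": 0, "y": 0, "z": 0, "wx": 0, "wy": 0, "wz": 0},
    {"jaw": 1, "x": 0, "y": 0, "z": 0, "wx": 0, "wy": 0, "wz": 0},
    {"jaw": 1, "x": 0, "y": 0, "z": 0, "wx": 0, "wy": 0, "wz": 0},
    {"jaw": 1, "x": 0, "y": 0, "z": 0, "wx": 0, "wy": 0, "wz": 0},
    {"jaw": 1, "x": 0, "y": 0, "z": 0, "wx": 0, "wy": 0, "wz": 0},
    {"jaw": 1, "x": 0, "y": 0, "z": 0, "wx": 0, "wy": 0, "wz": 0},
    {"jaw": 1, "x": 0, "y": 0, "z": 3, "wx": 0, "wy": 0, "wz": 0},
    {"jaw": 1, "x": 0, "y": 0, "z": 3, "wx": 0, "wy": 0, "wz": 0},
    {"jaw": 1, "x": 0, "y": 0, "z": 3, "wx": 0, "wy": 0, "wz": 0}
  ]
}}

```text
clock: 36.3
eef_pos: [0.6295, 0.2295, 0.1636]
orientation: [0.0, 0.997, -0.08, -0.0]
contact_force: [0.2, -0.7, -1.8]
gripper_width: 0.0301
gripper_force: 25.0
```

Emit:
{"method": "play_rows", "body": {
  "steps": [
    {"jaw": 1, "x": -0.6, "y": -3.9, "z": 0, "wx": 0, "wy": 0, "wz": 0.13},
    {"jaw": 1, "x": -0.6, "y": -3.9, "z": 0, "wx": 0, "wy": 0, "wz": 0.13},
    {"jaw": 1, "x": -0.6, "y": -3.9, "z": 0, "wx": 0, "wy": 0, "wz": 0.13},
    {"jaw": 1, "x": -0.6, "y": -3.9, "z": 0, "wx": 0, "wy": 0, "wz": 0.13},
    {"jaw": 1, "x": -0.6, "y": -3.9, "z": 0, "wx": 0, "wy": 0, "wz": 0.13},
    {"jaw": 1, "x": -0.6, "y": -3.9, "z": 0, "wx": 0, "wy": 0, "wz": 0.13},
    {"jaw": 1, "x": -0.6, "y": -3.9, "z": 0, "wx": 0, "wy": 0, "wz": 0.13},
    {"jaw": 1, "x": -0.6, "y": -3.9, "z": 0, "wx": 0, "wy": 0, "wz": 0.13},
    {"jaw": 1, "x": -0.6, "y": -3.9, "z": 0, "wx": 0, "wy": 0, "wz": 0.13},
    {"jaw": 1, "x": -0.6, "y": -3.9, "z": 0, "wx": 0, "wy": 0, "wz": 0.13},
    {"jaw": 1, "x": 0, "y": 0, "z": 0, "wx": 0, "wy": 0, "wz": 0.13},
    {"jaw": 1, "x": 0, "y": 0, "z": 0, "wx": 0, "wy": 0, "wz": 0.13}
  ]
}}

```text
clock: 37.5
eef_pos: [0.5691, -0.1627, 0.1626]
orientation: [-0.0, 0.765, 0.644, -0.0]
contact_force: [0.8, 0.0, -0.1]
gripper_width: 0.0298
gripper_force: 25.0
```

Emit:
{"method": "play_rows", "body": {
  "steps": [
    {"jaw": 1, "x": 0, "y": 0, "z": 0, "wx": 0, "wy": 0, "wz": 0.12},
    {"jaw": 1, "x": 0, "y": 0, "z": 0, "wx": 0, "wy": 0, "wz": 0.12},
    {"jaw": 1, "x": 0, "y": 0, "z": 0, "wx": 0, "wy": 0, "wz": 0.08},
    {"jaw": 1, "x": 0, "y": 0, "z": 0, "wx": 0, "wy": 0, "wz": 0},
    {"jaw": 1, "x": 0, "y": 0, "z": 0, "wx": 0, "wy": 0, "wz": 0}
  ]
}}

```text
clock: 38.0
eef_pos: [0.5698, -0.1603, 0.1628]
orientation: [-0.0, 0.654, 0.757, -0.0]
contact_force: [0.1, 0.2, -1.2]
gripper_width: 0.0299
gripper_force: 25.0
```

```bash
python3 - <<'E'
from h import *
print(pose(),get_obs()['gripper_width']); d,s=cam('top'),cam('scene')
for w in weights(d,s): print(w[0].round(4),round(w[1],4),w[2],w[3].round())
E
```

```text
(array([ 0.5698, -0.1603,  0.1628]), np.float64(8.4), 'q7', np.float64(0.12)) 0.02993327383920506
[0.6546 0.095  0.0453] 0.0009 [141.   67.   87.5] [301. 176.]
[0.5765 0.0875 0.0456] 0.0002 [150.5  62.    6.5] [304. 205.]
[ 0.5139 -0.0136  0.0382] 0.0001 [18.5 82.5 31.5] [342. 229.]
[ 0.4215 -0.0494  0.0372] 0.0002 [18. 79. 29.] [355. 264.]
```

Emit:
{"method": "play_rows", "body": {
  "steps": [
    {"jaw": 1, "x": 0, "y": 0.1, "z": -4, "wx": 0, "wy": 0, "wz": 0},
    {"jaw": 1, "x": 0, "y": 0, "z": -4, "wx": 0, "wy": 0, "wz": 0},
    {"jaw": 1, "x": 0, "y": 0, "z": -3, "wx": 0, "wy": 0, "wz": 0},
    {"jaw": 1, "x": 0, "y": 0, "z": -2, "wx": 0, "wy": 0, "wz": 0},
    {"jaw": 1, "x": 0, "y": 0, "z": -1, "wx": 0, "wy": 0, "wz": 0},
    {"jaw": 1, "x": 0, "y": 0, "z": -0.4, "wx": 0, "wy": 0, "wz": 0},
    {"jaw": 1, "x": 0, "y": 0, "z": 0, "wx": 0, "wy": 0, "wz": 0}
  ]
}}

```text
clock: 38.8
eef_pos: [0.5703, -0.1593, 0.0193]
orientation: [0.0, 0.653, 0.757, 0.0]
contact_force: [0.3, -0.8, -1.4]
gripper_width: 0.0297
gripper_force: 25.0
```

Emit:
{"method": "play_rows", "body": {
  "steps": [
    {"jaw": 1, "x": 0, "y": 0, "z": -0.2, "wx": 0, "wy": 0, "wz": 0},
    {"jaw": 1, "x": 0, "y": 0, "z": -0.1, "wx": 0, "wy": 0, "wz": 0},
    {"jaw": 1, "x": 0, "y": 0, "z": 0, "wx": 0, "wy": 0, "wz": 0},
    {"jaw": 0, "x": 0, "y": 0, "z": 0, "wx": 0, "wy": 0, "wz": 0},
    {"jaw": 0, "x": 0, "y": 0, "z": 0, "wx": 0, "wy": 0, "wz": 0},
    {"jaw": 0, "x": 0, "y": 0, "z": 0, "wx": 0, "wy": 0, "wz": 0},
    {"jaw": 0, "x": 0, "y": 0, "z": 4, "wx": 0, "wy": 0, "wz": 0},
    {"jaw": 0, "x": 0, "y": 0, "z": 5, "wx": 0, "wy": 0, "wz": 0},
    {"jaw": 0, "x": 0, "y": 0, "z": 5, "wx": 0, "wy": 0, "wz": 0},
    {"jaw": 0.1, "x": 0, "y": 3.8, "z": 1, "wx": 0, "wy": 0, "wz": -0.14},
    {"jaw": 0.1, "x": 0, "y": 3.8, "z": 1, "wx": 0, "wy": 0, "wz": -0.14},
    {"jaw": 0.1, "x": 0, "y": 3.8, "z": 0, "wx": 0, "wy": 0, "wz": -0.14}
  ]
}}

```text
clock: 40.0
eef_pos: [0.5709, -0.0443, 0.1779]
orientation: [0.001, 0.799, 0.602, 0.001]
contact_force: [0.1, -0.9, -0.1]
gripper_width: 0.0393
gripper_force: 0.0
```

Emit:
{"method": "play_rows", "body": {
  "steps": [
    {"jaw": 0.1, "x": 0, "y": 3.8, "z": 0, "wx": 0, "wy": 0, "wz": -0.14},
    {"jaw": 0.1, "x": 0, "y": 3.8, "z": 0, "wx": 0, "wy": 0, "wz": -0.14},
    {"jaw": 0.1, "x": -2, "y": 3.8, "z": 0, "wx": 0, "wy": 0, "wz": -0.14},
    {"jaw": 0.1, "x": -2, "y": 3.8, "z": 0, "wx": 0, "wy": 0, "wz": -0.14},
    {"jaw": 0.1, "x": -2, "y": 3.8, "z": 0, "wx": 0, "wy": 0, "wz": -0.14},
    {"jaw": 0.1, "x": -2, "y": 3.8, "z": 0, "wx": 0, "wy": 0, "wz": -0.14},
    {"jaw": 0.1, "x": -2, "y": 0, "z": 0, "wx": 0, "wy": 0, "wz": -0.14},
    {"jaw": 0.1, "x": 0, "y": 0, "z": 0, "wx": 0, "wy": 0, "wz": -0.14},
    {"jaw": 0.1, "x": 0, "y": 0, "z": 0, "wx": 0, "wy": 0, "wz": -0.14},
    {"jaw": 0.1, "x": 0, "y": 0, "z": 0, "wx": 0, "wy": 0, "wz": -0.06},
    {"jaw": 0.1, "x": 0, "y": 0, "z": 0, "wx": 0, "wy": 0, "wz": 0}
  ]
}}

```text
clock: 41.1
eef_pos: [0.4698, 0.1827, 0.176]
orientation: [0.0, 1.0, -0.01, 0.0]
contact_force: [0.3, -0.2, -0.1]
gripper_width: 0.0392
gripper_force: 0.0
```

```bash
python3 - <<'E'
from h import *
print(pose()); d,s=cam('top'),cam('scene')
for w in weights(d,s): print(w[0].round(4),round(w[1],4),w[2],w[3].round())
for c in (d,s):
    h=cv2.cvtColor(c['img'],cv2.COLOR_RGB2HSV); print([(b[0].round(1),b[1][4]) for b in blobs((((h[...,0]<6)|(h[...,0]>174))&(h[...,1]>170)&(h[...,2]>120)),8)[0]])
im=np.hstack([cv2.resize(s['img'][200:320,180:310],(390,360),interpolation=2),cv2.resize(s['img'][140:230,355:450],(380,360),interpolation=2)]); cv2.imwrite('pics/f1.png',im[...,::-1])
E
```

```text
(array([0.4698, 0.1827, 0.176 ]), np.float64(88.8), 'q7', np.float64(-2.09))
[0.6547 0.0948 0.045 ] 0.0005 [147.   71.   92.5] [301. 176.]
[ 0.5898 -0.1085  0.0487] 0.0007 [123.   90.   35.5] [377. 200.]
[0.5765 0.0876 0.0456] 0.0004 [156.  64.   7.] [303. 205.]
[ 0.5717 -0.1612  0.041 ] 0.0006 [118.  98.  55.] [396. 207.]
[ 0.5384 -0.1156  0.0523] 0.0006 [37.5 39.  40. ] [380. 219.]
[ 0.5138 -0.0133  0.0385] 0.0004 [20.5 85.  32. ] [341. 229.]
[ 0.421  -0.0518  0.0385] 0.0003 [20.  85.5 33. ] [356. 264.]
[]
[(array([402.4, 143.9]), np.int32(178))]
```

View pics/f1.png

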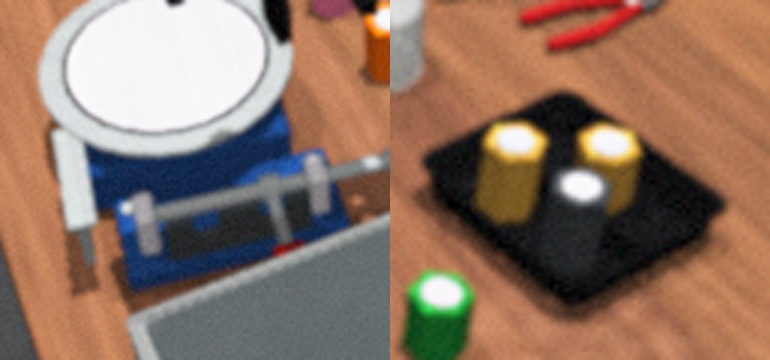

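All three weights stand upright in the tray: (515,170), (608,165) and (578,215) in the crop. The pan is empty and the handle is still in the out notch. Back to the knob.

Emit:
{"method": "play_rows", "body": {
  "steps": [
    {"jaw": 0.1, "x": -2, "y": 2.1, "z": 0, "wx": 0, "wy": 0, "wz": -0.07},
    {"jaw": 0.1, "x": -2, "y": 2.0, "z": 0, "wx": 0, "wy": 0, "wz": -0.07},
    {"jaw": 0.1, "x": 0, "y": 0, "z": -3, "wx": 0, "wy": 0, "wz": 0},
    {"jaw": 0.1, "x": 0, "y": 0, "z": -3, "wx": 0, "wy": 0, "wz": 0},
    {"jaw": 0.1, "x": 0, "y": 0, "z": -3, "wx": 0, "wy": 0, "wz": 0},
    {"jaw": 0.1, "x": 0, "y": 0, "z": 0, "wx": 0, "wy": 0, "wz": 0},
    {"jaw": 0.1, "x": 0, "y": 0, "z": 0, "wx": 0, "wy": 0, "wz": 0}
  ]
}}

```text
clock: 41.9
eef_pos: [0.4298, 0.224, 0.0862]
orientation: [-0.0, 0.997, -0.08, -0.001]
contact_force: [0.2, 0.6, 0.6]
gripper_width: 0.0391
gripper_force: 0.0
```

```bash
python3 -c "
from h import *
print(pose())"
```

```text
(array([0.4298, 0.224 , 0.0862]), np.float64(80.8), 'q7', np.float64(-2.4))
```

Emit:
{"method": "play_rows", "body": {
  "steps": [
    {"jaw": 0.1, "x": 0, "y": 0, "z": -3.3, "wx": 0, "wy": 0, "wz": 0},
    {"jaw": 0.1, "x": 0, "y": 0, "z": -3.3, "wx": 0, "wy": 0, "wz": 0},
    {"jaw": 0.1, "x": 0, "y": 0, "z": 0, "wx": 0, "wy": 0, "wz": 0},
    {"jaw": 1, "x": 0, "y": 0, "z": 0, "wx": 0, "wy": 0, "wz": 0},
    {"jaw": 1, "x": 0, "y": 0, "z": 0, "wx": 0, "wy": 0, "wz": 0},
    {"jaw": 1, "x": 0, "y": 0, "z": 0, "wx": 0, "wy": 0, "wz": 0},
    {"jaw": 1, "x": 0, "y": 0, "z": 0, "wx": 0, "wy": 0, "wz": 0},
    {"jaw": 1, "x": 0, "y": 0, "z": 0, "wx": 0, "wy": 0, "wz": 0}
  ],
  "force": 15
}}

```text
clock: 42.7
eef_pos: [0.4312, 0.224, 0.0212]
orientation: [-0.0, 0.997, -0.081, 0.001]
contact_force: [0.3, -0.4, 5.9]
gripper_width: 0.0176
gripper_force: 15.0
```

Emit:
{"method": "play_rows", "body": {
  "steps": [
    {"jaw": 1, "x": 0.1, "y": 0, "z": 1.03, "wx": 0, "wy": 0, "wz": 0},
    {"jaw": 1, "x": 0.31, "y": -0.05, "z": 1.0, "wx": 0, "wy": 0, "wz": 0},
    {"jaw": 1, "x": 0.49, "y": -0.08, "z": 0.92, "wx": 0, "wy": 0, "wz": 0},
    {"jaw": 1, "x": 0.66, "y": -0.11, "z": 0.79, "wx": 0, "wy": 0, "wz": 0},
    {"jaw": 1, "x": 0.8, "y": -0.13, "z": 0.65, "wx": 0, "wy": 0, "wz": 0},
    {"jaw": 1, "x": 0.68, "y": -0.11, "z": 0.37, "wx": 0, "wy": 0, "wz": 0},
    {"jaw": 1, "x": 0, "y": 0, "z": 0, "wx": 0, "wy": 0, "wz": 0},
    {"jaw": 1, "x": 0, "y": 0, "z": 0, "wx": 0, "wy": 0, "wz": 0}
  ]
}}

```text
clock: 43.5
eef_pos: [0.4614, 0.2191, 0.0686]
orientation: [-0.0, 0.997, -0.081, 0.0]
contact_force: [-3.7, -0.6, 7.7]
gripper_width: 0.018
gripper_force: 15.0
```

Emit:
{"method": "play_rows", "body": {
  "steps": [
    {"jaw": 1, "x": 0.16, "y": 1.0, "z": 0, "wx": 0, "wy": 0, "wz": 0},
    {"jaw": 1, "x": 0.16, "y": 1.0, "z": 0, "wx": 0, "wy": 0, "wz": 0},
    {"jaw": 1, "x": 0.16, "y": 1.0, "z": 0, "wx": 0, "wy": 0, "wz": 0},
    {"jaw": 1, "x": 0.16, "y": 1.0, "z": 0, "wx": 0, "wy": 0, "wz": 0},
    {"jaw": 1, "x": 0, "y": 0.05, "z": 0, "wx": 0, "wy": 0, "wz": 0},
    {"jaw": 1, "x": 0, "y": 0, "z": 0, "wx": 0, "wy": 0, "wz": 0},
    {"jaw": 1, "x": 0, "y": 0, "z": 0, "wx": 0, "wy": 0, "wz": 0}
  ]
}}

```text
clock: 44.2
eef_pos: [0.4678, 0.2601, 0.0686]
orientation: [-0.001, 0.997, -0.08, 0.001]
contact_force: [-2.8, 0.7, 7.4]
gripper_width: 0.0176
gripper_force: 15.0
```

Home, with no blocking force. Lower the handle into notch_home.

Emit:
{"method": "play_rows", "body": {
  "steps": [
    {"jaw": 1, "x": -0.68, "y": 0.11, "z": -0.37, "wx": 0, "wy": 0, "wz": 0},
    {"jaw": 1, "x": -0.8, "y": 0.13, "z": -0.65, "wx": 0, "wy": 0, "wz": 0},
    {"jaw": 1, "x": -0.66, "y": 0.11, "z": -0.79, "wx": 0, "wy": 0, "wz": 0},
    {"jaw": 1, "x": -0.49, "y": 0.08, "z": -0.92, "wx": 0, "wy": 0, "wz": 0},
    {"jaw": 1, "x": -0.31, "y": 0.05, "z": -1.0, "wx": 0, "wy": 0, "wz": 0},
    {"jaw": 1, "x": -0.1, "y": 0, "z": -1.0, "wx": 0, "wy": 0, "wz": 0},
    {"jaw": 1, "x": 0, "y": 0, "z": 0, "wx": 0, "wy": 0, "wz": 0},
    {"jaw": 1, "x": 0, "y": 0, "z": 0, "wx": 0, "wy": 0, "wz": 0}
  ]
}}

```text
clock: 45.0
eef_pos: [0.4367, 0.2642, 0.0198]
orientation: [-0.0, 0.997, -0.081, 0.0]
contact_force: [3.7, -0.9, 2.2]
gripper_width: 0.0178
gripper_force: 15.0
```

Emit:
{"method": "play_rows", "body": {
  "steps": [
    {"jaw": 0, "x": 0, "y": 0, "z": 0, "wx": 0, "wy": 0, "wz": 0},
    {"jaw": 0, "x": 0, "y": 0, "z": 0, "wx": 0, "wy": 0, "wz": 0},
    {"jaw": 0, "x": 0, "y": 0, "z": 0, "wx": 0, "wy": 0, "wz": 0},
    {"jaw": 0, "x": 0, "y": 0, "z": 4, "wx": 0, "wy": 0, "wz": 0},
    {"jaw": 0, "x": 0, "y": 0, "z": 4, "wx": 0, "wy": 0, "wz": 0},
    {"jaw": 0, "x": 0, "y": 0, "z": 5, "wx": 0, "wy": 0, "wz": 0},
    {"jaw": 0, "x": 0, "y": -4, "z": 4, "wx": 0, "wy": 0, "wz": 0},
    {"jaw": 0, "x": 1, "y": -4, "z": 0, "wx": 0, "wy": 0, "wz": 0},
    {"jaw": 0, "x": 1, "y": -4, "z": 0, "wx": 0, "wy": 0, "wz": 0},
    {"jaw": 0, "x": 0, "y": -4, "z": 0, "wx": 0, "wy": 0, "wz": 0},
    {"jaw": 0, "x": 0, "y": -4, "z": 0, "wx": 0, "wy": 0, "wz": 0},
    {"jaw": 0, "x": 0, "y": 0, "z": 0, "wx": 0, "wy": 0, "wz": 0}
  ]
}}

```text
clock: 46.2
eef_pos: [0.4557, 0.0626, 0.1848]
orientation: [0.001, 0.996, -0.085, -0.001]
contact_force: [-0.4, -0.0, -0.5]
gripper_width: 0.0436
gripper_force: 0.0
```

```bash
python3 - <<'E'
from h import *
print(pose()); d,s=cam('top'),cam('scene')
for w in weights(d,s): print(w[0].round(4),round(w[1],4),w[2],w[3].round())
for c in (d,s):
    h=cv2.cvtColor(c['img'],cv2.COLOR_RGB2HSV); print([(b[0].round(1),b[1][4]) for b in blobs((((h[...,0]<6)|(h[...,0]>174))&(h[...,1]>170)&(h[...,2]>120)),8)[0]])
im=np.hstack([cv2.resize(s['img'][200:320,180:310],(390,360),interpolation=2),cv2.resize(d['img'][160:270,205:310],(344,360),interpolation=2)]); cv2.imwrite('pics/f2.png',im[...,::-1])
E
```

```text
(array([0.4557, 0.0626, 0.1848]), np.float64(80.2), 'q7', np.float64(-1.9))
[0.6546 0.0949 0.0454] 0.0006 [140.   66.5  87. ] [301. 176.]
[ 0.5899 -0.1087  0.0484] 0.0006 [116.5  84.   31. ] [377. 200.]
[0.5764 0.0876 0.0458] 0.0004 [149.5  62.    9. ] [303. 205.]
[ 0.5716 -0.1612  0.0412] 0.0007 [115.5  87.   51. ] [396. 207.]
[ 0.5382 -0.1155  0.0524] 0.0007 [33. 36. 36.] [380. 219.]
[ 0.5135 -0.0135  0.0387] 0.0001 [18.  82.5 31.5] [342. 229.]
[ 0.4209 -0.0523  0.0381] 0.0003 [19.  80.5 32. ] [356. 264.]
[(array([237.1, 258.1]), np.int32(18))]
[(array([400.2, 139.9]), np.int32(13)), (array([252.4, 289.6]), np.int32(60))]
```

View pics/f2.png

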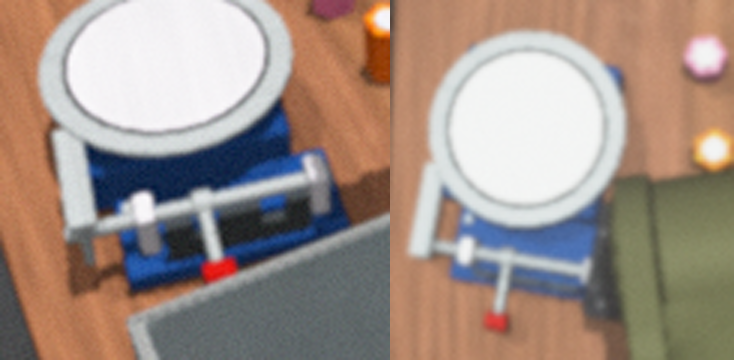

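The bolt is through the lug, the red knob is down at its starting pixel (237,258), and all weights are in the tray. Handing in.

```bash
python3 -c "
from cell import sign_off
print(sign_off())"
```

```text
the job is handed in; nothing more can be done
None
```

The job is done and handed in: I slid the bolt out, set the three weights present (a, c, d) side by side inside the ring until the pan settled, put them in the tray, then slid the bolt home with its handle down in the notch.

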